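# Unhook the knock guard of a gas valve bank and shut the winged needle valve home

### The job

The torch hoses are off and the gas valve with the winged handle was left open. Take the guard frame off by its black tab: swing its lower end up to level and somewhat beyond, its lips still on the rail, then lift them off, and lay the guard feet down on clear bench without dropping it. Then shut the winged valve clockwise until it seats finger-tight, by feel, not forced, touching no round knob and shifting nothing else, and let go.

Things in the scene. Friction and masses are not known exactly. Their poses are not given: they have to be found in the camera images.
- valve_bank: fixed grey console, 256 mm wide (y), 171 mm deep, 79 mm high. Origin: on the bench below the panel's centre; x to its back, y to its left. The grey panel, 150 mm up its slope, faces the robot; its outward normal is (-0.426, 0, 0.905) in this frame (25 degrees off vertical), its centre 50 mm up. Four needle valves in a row on it at y = -78, -26, 26, 78 mm; their order varies
- guard_rail (a point): middle of the guard rail, an 8 mm steel rod along the bank's y, 240 mm long between two end brackets, 46 mm off the panel near its upper edge. x points up the slope, z out of the panel
- guard_tab (a point): point to grip on the black upright tab in the middle of the guard's lower end: a plate 10 mm thick (this point's x), 40 mm wide (y), standing 37 mm out of the frame (z); this point is 22 mm over the frame's plane, 15 mm below the tab's top edge. Axes turn with the guard: x along the frame to its lips, y along its bars, z square out of it (25 degrees off vertical while hung)
- guard_lip (a point): middle of the line where the guard's two lips (U channels 11 mm inside, 9 mm deep past this point, 78 mm either side) hold the rail; axes as guard_tab, 150 mm from it along x, 31 mm lower in z. Hung, it is at guard_rail and they hook under the rail, so it does not lift. They open along (0.57, 0, -0.82) here: swing the guard about the rail past level (0.6 to 0.8 rad), then draw it off the other way
- guard: loose frame of steel bars, 0.18 to 0.29 kg, 226 mm wide, 165 mm long, hung over the knobs 55 mm off the panel; origin no useful point. Feet at the tab end reach 55 mm below its plane, lips at the other end 21 mm: laid feet down the tab end is higher, guard_tab's z leans 12 degrees towards the lips, guard_tab 75 mm up. The bench at x 0.32 to 0.58, y -0.2 to -0.43 is clear
- wing_grip (a point): centre of the winged handle: a black bar 42 mm long (this point's x), 10 mm thick (y) and 24 mm deep (z), 31 mm off the panel; z is the valve's axis, square out of the panel. Clockwise seen from in front of the panel (negative about z) shuts it. The bar's angle when shut is not marked and differs from start to start
- needle (a joint): lift of the winged valve's needle off its seat, m: 0.0005 per rad of the handle, 0 when it meets the seat. The reading is too coarse to steer by; feel the stop
- round_a: one of the three needle valves with a round fluted knob (24 mm across, 32 mm tall over the panel); origin below the knob at bench height. They are set and turn at a touch (0.01 N m)
- round_b: one of the three needle valves with a round fluted knob (24 mm across, 32 mm tall over the panel); origin below the knob at bench height. They are set and turn at a touch (0.01 N m)
- round_c: one of the three needle valves with a round fluted knob (24 mm across, 32 mm tall over the panel); origin below the knob at bench height. They are set and turn at a touch (0.01 N m)
- round_a_rim (a point): a point on the rim of round_a's knob, 12 mm off its axis
- round_b_rim (a point): the same on round_b's knob
- round_c_rim (a point): the same on round_c's knob
- spare_bottle: brown glass bottle, 41 mm across, 98 mm tall, stands loose behind the bank to the left; origin at its foot
- pliers: long-nose pliers, 146 mm long, lie loose to the left; origin under their middle
- teal_bangle: wire bangle with a stone, 72x88x37 mm, loose, left of the bank; origin under its middle
- clamp: wooden ring clamp, 114 mm long, 25 mm thick, lies loose behind the bank to the right; origin under its middle
- borax: round tablet 43 mm across, 15 mm high, loose, behind the bank to the right; origin under its middle
- wing_valve: the one needle valve with a winged handle, to be shut; origin below the handle at bench height. The handle turns with 0.06 N m of friction, 1.8 to 2.5 rad are left to the seat; there the torque rises by about 2 N m per rad. Finger-tight is 0.25 to 0.6 N m. Let go, it stays shut
- soft_seat (a joint): give of the winged valve's springy seat under the torque on the handle, rad: 0 with the handle free, about -0.03 while it runs, more negative (2 N m per rad) once the needle is on the seat and tightened

How it is judged:
By the outcome, as a careful person would: the job done as asked, in the order asked, and still so for the second after the job is handed in, with the robot touching nothing.
It also fails if it takes over 64 s, if anything falls off the work surface, if the arm or the gripper's body presses on something with over 40 N, if the wrist force passes 120 N, or if a joint passes its speed limit or range.

### The arm

A 6-joint arm with a two-finger parallel gripper is mounted at the origin on a cart in front of the work surface, level with it; the furniture and walls round the work are solid. World frame = base frame: x ahead of the robot, y to its left, z up, the work surface at z = 0. Lengths are in m, angles in rad, forces in N, time in s.
With the tool pointing down it reaches from about 0.425 to 1.125 m from the base axis. Payload 14.9 kg.
Tool frame: the origin (TCP) lies on the centre line of the jaws, within the pads' length; the fingertips stand 19 mm ahead of it and the grasp point (between the pads) is the TCP; z points along the fingers, x is the direction in which the jaws open and shut, and the axes are right-handed (so a half turn about z gives the same grasp; the last joint's range is limited). The gripper opens to 91 mm and grips with 3 to 60 N. Pads are 32 mm wide; open, the fingers measure 118 mm over their backs; the gripper's body (76 mm by 178 mm) begins 60 mm behind the grasp point.
Start: joints at [1.186, 0.379, 1.734, -0, 1.028, -0.033], TCP at [0.241, 0.657, 0.233] pointing down, gripper open.
Joint ranges: [-2.77, 2.77], [-0.74, 2.19], [0, 2.66], [-1.06, 4.2], [0.31, 2.87], [-3.08, 3.08]. Speed limits (rad/s): [1.89, 1.89, 2.39, 3.14, 3.14, 3.14].

### API

Orientations are given as [roll, pitch, yaw] about the fixed x, y, z axes, in that order (R = Rz(yaw) Ry(pitch) Rx(roll)).
In Python, from workcell import sense, grab_frame, calibration, finish_job gives the robot as it stands.
- The arm moves only by the tool move_arm, never from a script. Its argument "series" is a list of rows, each a list of 7 numbers: the shift along the tool's x, y, z in mm, then the turn, a rotation vector about the tool's x, y, z in degrees, then the opening in per cent of the stroke, from 0 (shut) to 100 (fully open). In form: [[dx, dy, dz, rx, ry, rz, claw], ...]. A call has exactly 8 rows; each row shifts and turns the commanded pose from where the row before left it, along the tool's axes as they then stand; what a row does not reach is not made up. A row lasts 1/8 s, in which the tool goes at most 62.5 mm and 10.7 degrees, less where a joint would pass 70% of its speed; a pose out of reach is approached as far as the arm can. A call with a gripper value outside its range is refused whole. The fingers move at their own pace and stop on an object; "squeeze" is the grip in N (left out, the last holds). Time passes only in rows, so rows that do not move let the fingers close, or fill a call up. It gives the time, the measured TCP pose, the force and the opening at its end, in the units of the state.
- sense(): the state, without advancing time (a new reading comes with each control period).
- grab_frame(name): name is "scene" or "top"; returns the picture (420x560x3 uint8, red, green, blue); there is no depth.
- calibration(name): a dict with "fovy" (degrees; the focal length in pixels is half the picture's height over the tangent of half this angle, whatever the lens; pixels are square), "cx", "cy" (the principal point, pixels), "R" (3x3) and "t" (3): a world point X has camera coordinates R X + t. Camera axes: x right, y down, z forward; pixel columns grow to the right and rows downward; lengths in m; the calibration is good to about 2 mm. A picture is of the moment at which its call begins. calibration takes no time and is no camera call.
- finish_job(): hands the job in, once; it reports no verdict.
The state is a dict: "time_s": time; "joint_positions": joint angles; "joint_vel": joint speeds; "joint_efforts": joint torques, N m; "tcp_pos": TCP position; "eef_rot": TCP orientation; "contact_force": force on the tool from outside, world axes, zero at the start; "moment": the same for the moment, N m; "opening": opening from 0.0 (shut) to 1.0 (fully open).
Only numpy, scipy, OpenCV 4.12 (cv2) and the standard library are available. Lean on these libraries where they do the work, as an engineer would, in place of code of your own. Each camera call takes 0.05 s, during which the arm holds its last target.

## Working session

There is one attempt and no reset: what is moved stays moved. The work goes in short steps, Python scripts to look and compute and a tool call to move; the robot and the scene stay as the last step left them, time stands still between calls to the robot, and variables do not carry over. Pictures are saved under pics/ and viewed, and the job is handed in when it is done.

Besides the shell and the picture viewer there is one more tool, called after ">>>" as name(argument=value, ...) on one line, values as JSON. move_arm: Moves the arm, as the interface text tells. Its arguments: {"type":"object","properties":{"series":{"type":"array","items":{"type":"array","items":{"type":"number"}}},"squeeze":{"type":"number"}},"required":["series"]}

```bash
ls; mkdir -p pics
python3 - <<'E'
from workcell import *
import cv2
s=sense(); print(s)
for n in("scene","top"):
    f=grab_frame(n); cv2.imwrite(f"pics/{n}0.png",f[:,:,::-1]); print(n,calibration(n))
E
```

```text
pics
{'time_s': 0.0, 'joint_positions': array([ 1.18573234e+00,  3.79441685e-01,  1.73478576e+00, -3.25887306e-05,
        1.02849849e+00, -3.32824370e-02]), 'joint_vel': array([ 0.00078995,  0.00026846, -0.00019377, -0.00154659, -0.00064523,
        0.00136728]), 'joint_efforts': array([ 1.91718442e-03, -7.63718963e+01, -4.34369516e+01,  6.51760865e-02,
        4.23905952e-02, -9.64429091e-05]), 'tcp_pos': array([0.24105603, 0.6567771 , 0.23226262]), 'eef_rot': array([-3.14158282e+00,  1.13358270e-03,  1.21903162e+00]), 'contact_force': array([-0.08564497,  0.7750943 ,  0.60214304]), 'moment': array([ 0.00813597,  0.01352702, -0.01987047]), 'opening': 1.0002283458975976}
scene {'fovy': 53.78894074376186, 'cx': 279.87657110668783, 'cy': 212.66112604191554, 'R': array([[ 0.76494802, -0.64390902, -0.01535249],
       [-0.48811807, -0.56399126, -0.66607402],
       [ 0.4202324 ,  0.51700583, -0.74572763]]), 't': array([-0.4074056 ,  0.37781417,  0.70108961])}
top {'fovy': 57.694460659673595, 'cx': 279.9705848383305, 'cy': 210.22556645747403, 'R': array([[-0.0055795 , -0.99974765,  0.02176022],
       [-0.988949  ,  0.00229272, -0.1482384 ],
       [ 0.1481511 , -0.02234684, -0.98871223]]), 't': array([0.02989139, 0.59645084, 0.95004816])}
```

View pics/scene0.png

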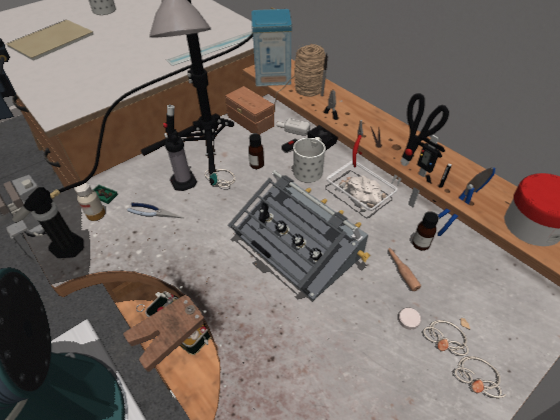

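View pics/top0.png

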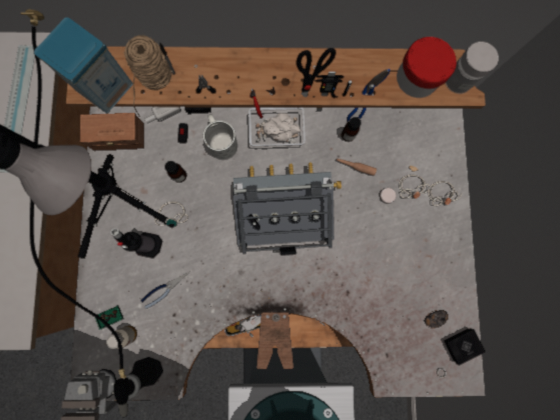

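Run:
```python
import cv2
a=cv2.imread("pics/scene0.png")[165:305,220:380]; cv2.imwrite("pics/s0z.png",cv2.resize(a,None,fx=5,fy=5,interpolation=cv2.INTER_CUBIC)[:600,:800])
a=cv2.imread("pics/top0.png")[160:265,220:350]; cv2.imwrite("pics/t0z.png",cv2.resize(a,None,fx=5.6,fy=5.6,interpolation=cv2.INTER_CUBIC))
```

```text
(no output)
```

View pics/s0z.png

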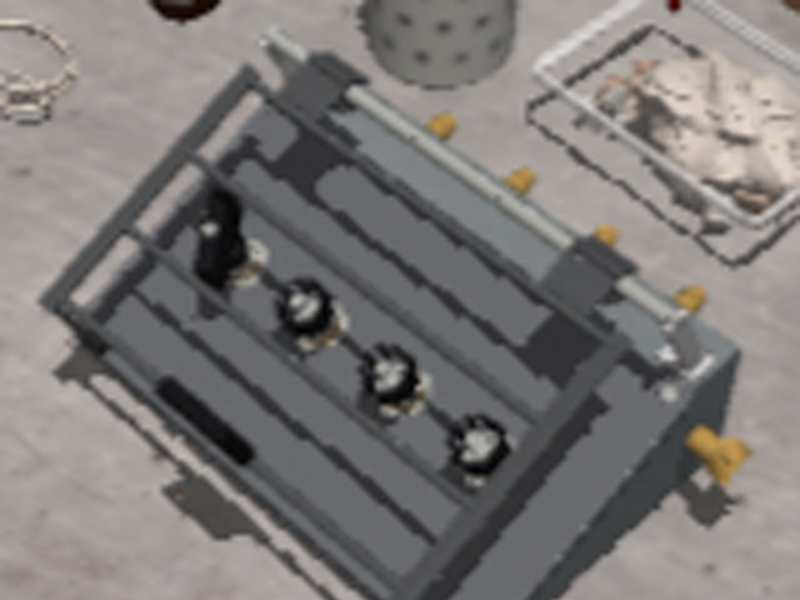

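View pics/t0z.png

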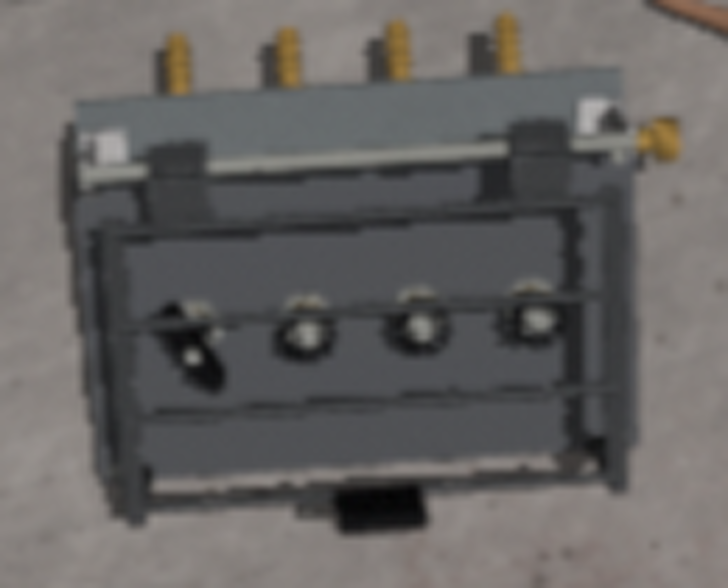

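```bash
cat > h.py <<'E'
import numpy as np, cv2
from scipy.optimize import least_squares
from scipy.spatial.transform import Rotation as Ro
from workcell import *
C={n:calibration(n) for n in("scene","top")}
def proj(n,X):
    c=C[n]; f=210/np.tan(np.radians(c['fovy'])/2); p=np.atleast_2d(X)@np.array(c['R']).T+c['t']
    return np.c_[c['cx']+f*p[:,0]/p[:,2], c['cy']+f*p[:,1]/p[:,2]]
def tri(ps):  # dict name->pixel
    r=least_squares(lambda X: np.concatenate([proj(n,X)[0]-p for n,p in ps.items()]),[.5,0,.05]); return r.x,r.fun
U=np.array([.9051,0,.4258]); N=np.array([-.4258,0,.9051]); Y=np.array([0,1.,0])
def bank(s,y,h): return np.array([0,0,.05])+s*U+y*Y+h*N
def S(u,v): return (220+u/5,165+v/5)
def T(u,v): return (220+u/5.6,160+v/5.6)
E
python3 - <<'E'
from h import *
P={'k1':((310,297),(308,330)),'k2':((388,375),(421,326)),'k3':((477,445),(540,320)),'wing':((215,232),(192,352)),
'tabtop':((205,420),(383,492)),'railL':((268,35),(82,174)),'railR':((690,335),(612,146))}
for k,(a,b) in P.items():
    x,r=tri({'scene':S(*a),'top':T(*b)}); print(k,x.round(4),r.round(2))
E
```

```text
k1 [0.5716 0.0398 0.0757] [-0.72  0.15  0.44 -0.73]
k2 [ 0.5733 -0.011   0.0684] [-0.35  0.07  0.23 -0.36]
k3 [ 0.5751 -0.0645  0.072 ] [-0.23  0.05  0.16 -0.25]
wing [0.5606 0.0917 0.0826] [-0.59  0.11  0.33 -0.58]
tabtop [0.4942 0.0096 0.0854] [ 0.92 -0.17 -0.56  0.97]
railL [0.6315 0.1376 0.1268] [-0.26  0.05  0.15 -0.24]
railR [ 0.6534 -0.0977  0.11  ] [-2.66  0.66  1.91 -2.73]
```

```bash
cat > fit.py <<'E'
from h import *
obs=[('k',26,.032,S(310,297),T(308,330)),('k',-26,.032,S(388,375),T(421,326)),('k',-78,.032,S(477,445),T(540,320)),('k',78,.040,S(215,232),T(192,352)),
('r',120,.05,S(268,35),T(82,174)),('r',-120,.05,None,T(612,146)),('r',-120,.05,S(690,325),None)]
def pts(p):
    x,y,yaw,sk,sr=p; c,s=np.cos(yaw),np.sin(yaw); Rz=np.array([[c,-s,0],[s,c,0],[0,0,1]])
    f=lambda s_,y_,h_: Rz@bank(s_,y_,h_)+[x,y,0]
    return f
def res(p):
    f=pts(p); r=[]
    for k,y,h,a,b in obs:
        X=f(p[3] if k=='k' else p[4],y/1000,h)
        if a: r.append(proj('scene',X)[0]-a)
        if b: r.append(proj('top',X)[0]-b)
    return np.concatenate(r)
q=least_squares(res,[.58,.01,.05,0,.06],loss='soft_l1')
E
python3 - <<'E'
from fit import *
print(q.x.round(4)); print(q.fun.reshape(-1,2).round(1))
f=pts(q.x)
# overlay model: panel outline, rail, knobs, tab
p=q.x
for n,k,o in(('scene',5,(220,165)),('top',5.6,(220,160))):
    im=cv2.imread(f'pics/{"s" if n=="scene" else "t"}0z.png')
    def d(X,c):
        u=(proj(n,X)[0]-o)*k; cv2.circle(im,tuple(int(t) for t in u),3,c,-1)
    for y in(-.128,.128):
        for s in(-.075,.075): d(f(s,y,0),(0,0,255))
    for y in np.linspace(-.12,.12,13): d(f(p[4],y,.046),(0,255,0))
    for y in(-.078,-.026,.026): d(f(p[3],y,.032),(255,0,0))
    d(f(p[3],.078,.043),(255,0,255)); d(f(p[3],.078,.019),(255,0,255))
    for y in(-.02,.02):
        for dx in(-.005,.005):
          for dz in (-.022,.015): d(f(p[4]-.15+dx,y,.046+.031+dz),(0,255,255))
    cv2.imwrite(f'pics/ov_{n}.png',im)
E
```

```text
[ 0.5976  0.016   0.0637 -0.0145  0.0705]
[[-1.7  1.4]
 [ 0.3  0.4]
 [-0.4 -0.8]
 [ 0.6 -0.3]
 [-0.3 -0.6]
 [-0.2 -0.6]
 [ 0.1  0.4]
 [ 0.3 -1.2]
 [-0.2  0.2]
 [-0.1 -0.5]
 [ 4.3 -1.8]
 [-2.5  0.3]]
```

View pics/ov_scene.png

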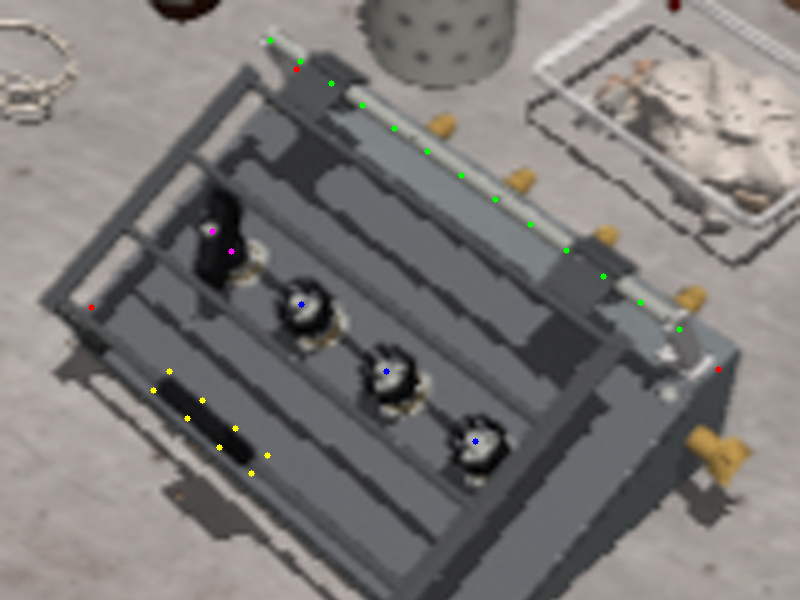

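View pics/ov_top.png

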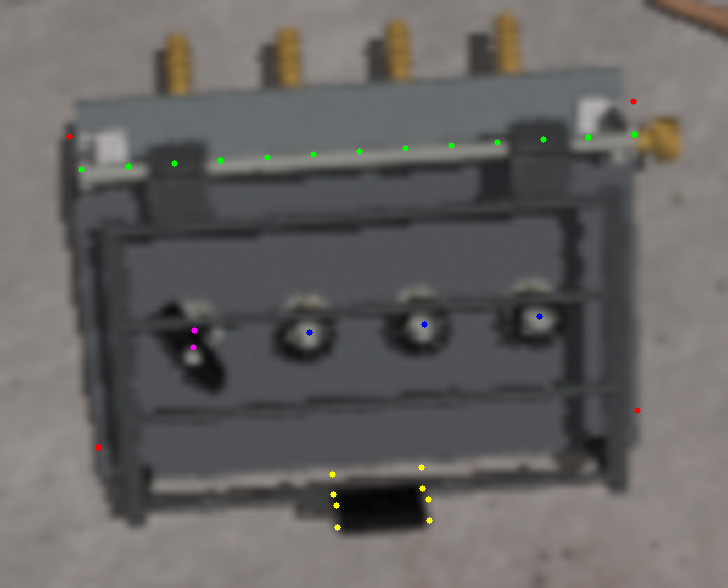

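Run:
```python
from fit import *
P={'torchtop':((169,107),(120,238)),'lamphead tip':((173,0),(0,135)),'lamppole top':((195,62),(75,178)),'smallbottle':((85,188),(128,330)),'lens':((40,195),(125,390))}
for k,(a,b) in P.items():
    x,r=tri({'scene':a,'top':b}); print(k,x.round(3),r.round(2))
p=q.x.copy(); p[4]=.068; f=pts(p)
print('tab',f(p[4]-.15,0,.077),'rail',f(p[4],0,.046),'wing',f(p[3],.078,.031))
for n in C: c=C[n]; print(n,-np.array(c['R']).T@c['t'])
```

```text
torchtop [0.513 0.359 0.241] [-1.28  0.18  0.52 -1.07]
lamphead tip [0.672 0.523 0.382] [ 5.97 -0.94 -2.06  3.96]
lamppole top [0.634 0.442 0.27 ] [-3.1   0.5   1.22 -2.33]
smallbottle [0.296 0.385 0.11 ] [ 5.83 -0.46 -2.08  5.53]
lens [0.198 0.357 0.173] [-0.88  0.04  0.28 -0.88]
tab [0.49077085 0.00915    0.0847771 ] rail [0.63943368 0.01863019 0.120589  ] wing [0.56627986 0.09212363 0.071863  ]
scene [ 0.20144146 -0.41171567  0.76821941]
top [0.44927556 0.04974693 1.0270907 ]
```

```bash
cat >> h.py <<'E'
def eul(r): return Ro.from_euler('xyz',r)   # fixed axes
def rows(p0,R0,wps,claw):
    """wps: list of (p,R,n); print rows; linear+slerp"""
    out=[]
    p,R=np.array(p0,float),R0
    for (pt,Rt,n) in wps:
        rv=(R.inv()*Rt).as_rotvec()
        st=p.copy(); Rs=R
        for i in range(n):
            d=R.inv().apply((pt-st)/n)
            out.append(list((d*1000).round(1))+list(np.degrees(rv/n).round(2))+[claw])
            p=st+(pt-st)*(i+1)/n; R=Rs*Ro.from_rotvec(rv*(i+1)/n)
    for i in range(0,len(out),8): print(str(out[i:i+8]))
    return p,R
E
cat > show.py <<'E'
from h import *
s=sense()
for k,v in s.items(): print(k,np.round(v,4))
E
python3 - <<'E'
from h import *
s=sense(); R0=eul(s['eef_rot']); p0=s['tcp_pos']
R1=Ro.from_euler('xyz',[np.pi,0,.064])
d=np.array([.48,.01,.3])-p0
R=lambda a: Ro.from_rotvec((R1*R0.inv()).as_rotvec()*a)*R0
w=lambda a,z: (np.array([*(p0+a*d)[:2],z]),R(a))
rows(p0,R0,[(*w(.2,.36),4),(*w(.75,.36),8),(*w(1,.30),4)],100)
E
```

```text
[[np.float64(-26.3), np.float64(22.4), np.float64(-31.9), np.float64(0.0), np.float64(0.0), np.float64(3.31), 100], [np.float64(-24.9), np.float64(23.8), np.float64(-31.9), np.float64(0.0), np.float64(0.0), np.float64(3.31), 100], [np.float64(-23.5), np.float64(25.2), np.float64(-31.9), np.float64(0.0), np.float64(0.0), np.float64(3.31), 100], [np.float64(-22.0), np.float64(26.6), np.float64(-31.9), np.float64(0.0), np.float64(0.0), np.float64(3.31), 100], [np.float64(-28.1), np.float64(38.2), np.float64(0.0), np.float64(0.0), np.float64(0.0), np.float64(4.55), 100], [np.float64(-25.0), np.float64(40.3), np.float64(0.0), np.float64(0.0), np.float64(0.0), np.float64(4.55), 100], [np.float64(-21.7), np.float64(42.2), np.float64(0.0), np.float64(0.0), np.float64(0.0), np.float64(4.55), 100], [np.float64(-18.3), np.float64(43.7), np.float64(0.0), np.float64(0.0), np.float64(0.0), np.float64(4.55), 100]]
[[np.float64(-14.8), np.float64(45.1), np.float64(0.0), np.float64(0.0), np.float64(0.0), np.float64(4.55), 100], [np.float64(-11.1), np.float64(46.1), np.float64(0.0), np.float64(0.0), np.float64(0.0), np.float64(4.55), 100], [np.float64(-7.4), np.float64(46.8), np.float64(0.0), np.float64(0.0), np.float64(0.0), np.float64(4.55), 100], [np.float64(-3.7), np.float64(47.3), np.float64(0.0), np.float64(0.0), np.float64(0.0), np.float64(4.55), 100], [np.float64(0.1), np.float64(43.1), np.float64(15.0), np.float64(0.0), np.float64(0.0), np.float64(4.14), 100], [np.float64(3.2), np.float64(43.0), np.float64(15.0), np.float64(0.0), np.float64(0.0), np.float64(4.14), 100], [np.float64(6.2), np.float64(42.6), np.float64(15.0), np.float64(0.0), np.float64(0.0), np.float64(4.14), 100], [np.float64(9.3), np.float64(42.1), np.float64(15.0), np.float64(0.0), np.float64(0.0), np.float64(4.14), 100]]
```

>>> move_arm(series=[[-26,22,-32,0,0,3.3,100],[-25,24,-32,0,0,3.3,100],[-23.5,25,-32,0,0,3.3,100],[-22,26.5,-32,0,0,3.3,100],[-28,38,0,0,0,4.6,100],[-25,40,0,0,0,4.6,100],[-22,42,0,0,0,4.6,100],[-18,44,0,0,0,4.6,100]], squeeze=20)

```text
time_s: 1.1
tcp_pos: [0.354, 0.3489, 0.3607]
eef_rot: [3.142, 0.0, 0.665]
contact_force: [0.1, -0.8, -0.3]
opening: 0.998
```

```bash
sed -i 's/print(str(out\[i:i+8\]))/print(str([[float(v) for v in r] for r in out[i:i+8]]))/' h.py; python3 show.py
```

```text
time_s 1.1
joint_positions [ 0.7312 -0.0946  2.0335 -0.      1.2029  0.0661]
joint_vel [-0.6891 -0.3173  0.2923 -0.0014  0.0239 -0.0459]
joint_efforts [ 10.3836 -36.1542 -48.7538   0.1617   0.0736   0.1573]
tcp_pos [0.354  0.3489 0.3607]
eef_rot [3.1416e+00 2.0000e-04 6.6510e-01]
contact_force [ 0.1326 -0.8156 -0.3246]
moment [-0.0063 -0.0461  0.0039]
opening 0.9983
```

>>> move_arm(series=[[-15,45,0,0,0,4.5,100],[-11,46,0,0,0,4.5,100],[-7.5,47,0,0,0,4.5,100],[-4,47,0,0,0,4.5,100],[0,43,15,0,0,4.2,100],[3,43,15,0,0,4.2,100],[6,42.5,15,0,0,4.2,100],[9,42,15,0,0,4.2,100]])

```text
time_s: 2.1
tcp_pos: [0.4777, 0.0093, 0.3004]
eef_rot: [-3.142, -0.0, 0.057]
contact_force: [0.6, 0.9, 0.5]
opening: 0.996
```

```bash
python3 show.py
```

```text
time_s 2.1
joint_positions [-0.0293 -0.0693  2.1237  0.      1.0872 -0.0868]
joint_vel [-0.6886  0.3246 -0.0653 -0.0007 -0.2622 -0.1015]
joint_efforts [ 8.30610e+00 -4.39357e+01 -4.34404e+01  9.50000e-03  7.01500e-01
  1.78500e-01]
tcp_pos [0.4777 0.0093 0.3004]
eef_rot [-3.1416 -0.      0.0575]
contact_force [0.6287 0.8915 0.5408]
moment [-0.0733  0.0383  0.0192]
opening 0.9965
```

Run:
```python
import numpy as np
D=[([.37944,1.73479],[.24106,.65678,.23226]),([-.0946,2.0335],[.354,.3489,.3607]),([-.0693,2.1237],[.4777,.0093,.3004])]
A=[];b=[]
for (q2,q3),(x,y,z) in D:
    r=np.sqrt(x*x+y*y-.0233**2); t=q2+q3
    A+= [[1,0,np.sin(q2),np.sin(t)],[0,1,np.cos(q2),np.cos(t)]]; b+=[r,z]
A=np.array(A);b=np.array(b)
s=np.linalg.lstsq(A,b,rcond=None); print(s[0],A@s[0]-b,s[3])
```

```text
[-0.01019445  0.03900511  0.53909277  0.59533965] [-0.00017346 -0.00034367 -0.00214992  0.0007564   0.00232338 -0.00041273] [2.66404236 2.19628239 0.26762205 0.08718029]
```

>>> move_arm(series=[[0,0,0,0,2,0,100],[0,0,0,0,2,0,100],[0,0,0,0,2,0,100],[0,0,0,0,2,0,100],[0,0,0,0,2,0,100],[0,0,0,0,2,0,100],[0,0,0,0,0,0,100],[0,0,0,0,0,0,100]])

```text
time_s: 3.1
tcp_pos: [0.4777, 0.0107, 0.301]
eef_rot: [3.142, -0.209, 0.06]
contact_force: [0.6, 0.3, 0.4]
opening: 0.998
```

```bash
python3 show.py
```

```text
time_s 3.1
joint_positions [-0.0369 -0.1659  2.2175  0.026   0.8818 -0.1114]
joint_vel [ 0.0001  0.0069 -0.0045  0.      0.0013  0.0012]
joint_efforts [ 3.17000e-02 -3.16956e+01 -4.55604e+01  1.27400e-01 -6.37000e-01
  1.08000e-02]
tcp_pos [0.4777 0.0107 0.301 ]
eef_rot [ 3.1416 -0.2093  0.0601]
contact_force [0.5857 0.3109 0.3641]
moment [-0.1207  0.1257  0.0049]
opening 0.9979
```

```bash
cat > fk.py <<'E'
import numpy as np
from scipy.optimize import least_squares
from scipy.spatial.transform import Rotation as Ro
def fk(q,P):
    a,h,L1,L2,d,L3,d2=P
    E=lambda ax,t: Ro.from_euler(ax,t).as_matrix()
    R=E('z',q[0]); p=R@[a,d,h]
    R=R@E('y',q[1]); p=p+R@[0,0,L1]
    R=R@E('y',q[2]); p=p+R@[0,0,L2]
    R=R@E('z',q[3]); R=R@E('y',q[4]); p=p+R@[0,d2,0]; R=R@E('z',-q[5]*-1)
    p=p+R@[0,0,L3]
    return p,R
D=[([1.18573,.37944,1.73479,0,1.02850,-.03328],[.24106,.65678,.23226],[-3.14158,.00113,1.21903]),
([.7312,-.0946,2.0335,0,1.2029,.0661],[.354,.3489,.3607],[3.1416,.0002,.6651]),
([-.0293,-.0693,2.1237,0,1.0872,-.0868],[.4777,.0093,.3004],[3.1416,0,.0575]),
([-.0369,-.1659,2.2175,.026,.8818,-.1114],[.4777,.0107,.301],[3.1416,-.2093,.0601])]
def fit(D=D):
    f=lambda P: np.concatenate([fk(q,P)[0]-x for q,x,_ in D]+[.002*(P-np.array([0,.29,.54,.59,0.02,.25,0]))])
    return least_squares(f,[0,.29,.54,.59,.02,.25,0])
def ik(p,R,q0,P,lim=True):
    lo=np.array([-2.77,-.74,0,-1.06,.31,-3.08]);hi=np.array([2.77,2.19,2.66,4.2,2.87,3.08])
    def f(q):
        pp,RR=fk(q,P); return np.r_[(pp-p)*10,(Ro.from_matrix(RR.T)*R).as_rotvec()]
    return least_squares(f,np.clip(q0,lo+1e-3,hi-1e-3),bounds=(lo,hi) if lim else (-np.inf,np.inf))
E
python3 - <<'E'
from fk import *
r=fit(); print(r.x.round(4)); print(r.fun[:12].reshape(-1,3).round(4))
for q,x,e in D: print((Ro.from_matrix(fk(q,r.x)[1]).inv()*Ro.from_euler('xyz',e)).as_rotvec().round(3))
E
```

```text
[-0.0101  0.2712  0.5396  0.5953  0.0007  0.2328  0.0227]
[[-0.0002 -0.0001 -0.0004]
 [-0.0017 -0.0014  0.0008]
 [ 0.0023  0.     -0.0004]
 [ 0.     -0.0003 -0.    ]]
[-0.    -0.     3.142]
[-0.     0.     3.142]
[-0.     0.     3.142]
[0.    0.    3.142]
```

```bash
sed -i "s/E('z',-q\[5\]\*-1)/E('z',q[5]+np.pi)/" fk.py
cat > plan.py <<'E'
from fit import *
import fk
PK=fk.fit().x
p=q.x.copy(); p[4]=.068; f=pts(p); yaw=p[2]
Rb=Ro.from_euler('z',yaw)
rail=f(p[4],0,.046)
def guard(th,lip=None):
    """guard rotated th (rad) up from hung; returns tab pos, guard rot (x to lips,z out)"""
    al=.436-th
    Rg=Rb*Ro.from_euler('y',-al)
    l=rail if lip is None else lip
    return l+Rg.apply([-.15,0,.031]),Rg
flip=Ro.from_euler('x',np.pi)
E
python3 - <<'E'
from plan import *
q0=fk.D[-1][0]
for phi in (0,-.4,.4):
  for th in (0,.1,.2,.3,.44,.6,.7,.8):
    t,Rg=guard(th)
    R=Rg*flip*Ro.from_euler('x',phi)
    for nm,off in (('at',0),('back',.06)):
      if off and th: continue
      pt=t-R.apply([0,0,off]); s=fk.ik(pt,R,q0,PK)
      print(phi,th,nm,pt.round(3),s.x.round(2),'err',np.linalg.norm(s.fun[:3]/10).round(4),np.linalg.norm(s.fun[3:]).round(3))
E
```

```text
0 0 at [0.491 0.009 0.085] [-0.06  0.18  2.37  0.2   0.31 -0.3 ] err 0.0028 0.145
0 0 back [0.465 0.008 0.14 ] [-0.06  0.    2.44  0.18  0.31 -0.29] err 0.0009 0.045
0 0.1 at [0.488 0.009 0.1  ] [-0.05  0.14  2.38  0.12  0.31 -0.22] err 0.0004 0.022
0 0.2 at [0.487 0.009 0.116] [-0.04  0.13  2.34  0.06  0.44 -0.15] err 0.0 0.0
0 0.3 at [0.487 0.009 0.131] [-0.04  0.13  2.29  0.02  0.59 -0.12] err 0.0 0.0
0 0.44 at [0.49  0.009 0.152] [-0.03  0.15  2.21 -0.    0.79 -0.09] err 0.0 0.0
0 0.6 at [0.497 0.01  0.176] [-0.02  0.19  2.11 -0.02  1.01 -0.08] err 0.0 0.0
0 0.7 at [0.503 0.01  0.19 ] [-0.02  0.22  2.05 -0.02  1.14 -0.07] err 0.0 0.0
0 0.8 at [0.511 0.01  0.203] [-0.01  0.26  1.99 -0.03  1.26 -0.06] err 0.0 0.0
-0.4 0 at [0.491 0.009 0.085] [ 0.19  0.22  2.34 -1.06  0.49  1.16] err 0.001 0.063
-0.4 0 back [0.466 0.031 0.135] [ 0.27  0.08  2.39 -1.02  0.57  1.16] err 0.0 0.0
-0.4 0.1 at [0.488 0.009 0.1  ] [ 0.19  0.2   2.33 -0.96  0.54  1.03] err 0.0 0.0
-0.4 0.2 at [0.487 0.009 0.116] [ 0.18  0.18  2.3  -0.78  0.63  0.8 ] err 0.0 0.0
-0.4 0.3 at [0.487 0.009 0.131] [ 0.17  0.17 
[... 396 characters left out ...]
-0.23  0.24  2.42  1.25  0.54 -1.51] err 0.0 0.0
0.4 0 back [ 0.469 -0.016  0.135] [-0.31  0.1   2.43  1.04  0.63 -1.34] err 0.0 0.0
0.4 0.1 at [0.488 0.009 0.1  ] [-0.23  0.21  2.38  0.98  0.59 -1.21] err 0.0 0.0
0.4 0.2 at [0.487 0.009 0.116] [-0.23  0.19  2.33  0.78  0.67 -0.97] err 0.0 0.0
0.4 0.3 at [0.487 0.009 0.131] [-0.22  0.19  2.28  0.63  0.76 -0.79] err 0.0 0.0
0.4 0.44 at [0.49  0.009 0.152] [-0.2   0.2   2.21  0.49  0.91 -0.61] err 0.0 0.0
0.4 0.6 at [0.497 0.01  0.176] [-0.19  0.23  2.12  0.39  1.09 -0.45] err 0.0 0.0
0.4 0.7 at [0.503 0.01  0.19 ] [-0.17  0.25  2.06  0.35  1.2  -0.37] err 0.0 0.0
0.4 0.8 at [0.511 0.01  0.203] [-0.16  0.29  2.    0.32  1.31 -0.31] err 0.0 0.0
```

Run:
```python
from plan import *
q0=fk.D[-1][0]
for phi in (.2,.25,.3,.35):
  for th in (0,.2,.44,.8):
    t,Rg=guard(th); t=t+Rg.apply([0,0,.005])
    R=Rg*flip*Ro.from_euler('x',phi)
    for nm,off in (('at',0),('back',.06)):
      if off and th: continue
      pt=t-R.apply([0,0,off]); s=fk.ik(pt,R,q0,PK)
      print(phi,th,nm,pt.round(3),s.x.round(2),'err',np.linalg.norm(s.fun[:3]/10).round(4),np.linalg.norm(s.fun[3:]).round(3))
ims={}
for n,o,k in(('scene',(240,230),14),('top',(270,235),16)):
    a=cv2.imread(f'pics/{n}0.png')[o[1]:o[1]+36,o[0]:o[0]+(40 if n=='scene' else 36)]; im=cv2.resize(a,None,fx=k,fy=k,interpolation=cv2.INTER_NEAREST)
    for y in(-.02,.02):
        for dx in(-.005,.005):
          for dz in (-.022,.015):
            u=(proj(n,f(p[4]-.15+dx,y,.077+dz))[0]-o+.5)*k; cv2.circle(im,tuple(int(t) for t in u),3,(0,255,255) if dz>0 else (0,255,0),-1)
    ims[n]=im
h=min(i.shape[0] for i in ims.values()); im=np.hstack([i[:h] for i in ims.values()]); im=cv2.resize(im,None,fx=.69,fy=.69); print(im.shape)
cv2.imwrite('pics/tabz.png',im)
```

```text
0.2 0 at [0.489 0.009 0.09 ] [-0.14  0.17  2.45  1.15  0.31 -1.32] err 0.0 0.002
0.2 0 back [ 0.465 -0.004  0.143] [-0.19  0.02  2.47  0.84  0.41 -1.04] err 0.0 0.0
0.2 0.2 at [0.485 0.009 0.121] [-0.14  0.14  2.35  0.5   0.52 -0.65] err 0.0 0.0
0.2 0.44 at [0.49  0.009 0.157] [-0.12  0.15  2.21  0.26  0.84 -0.37] err 0.0 0.0
0.2 0.8 at [0.512 0.011 0.208] [-0.09  0.27  1.98  0.15  1.28 -0.19] err 0.0 0.0
0.25 0 at [0.489 0.009 0.09 ] [-0.16  0.18  2.44  1.19  0.37 -1.38] err 0.0 0.0
0.25 0 back [ 0.465 -0.007  0.143] [-0.23  0.03  2.46  0.91  0.46 -1.14] err 0.0 0.0
0.25 0.2 at [0.485 0.009 0.121] [-0.16  0.14  2.34  0.59  0.56 -0.74] err 0.0 0.0
0.25 0.44 at [0.49  0.009 0.157] [-0.14  0.16  2.21  0.33  0.86 -0.43] err 0.0 0.0
0.25 0.8 at [0.512 0.011 0.208] [-0.11  0.27  1.99  0.19  1.29 -0.22] err 0.0 0.0
0.3 0 at [0.489 0.009 0.09 ] [-0.18  0.2   2.43  1.21  0.42 -1.42] err 0.0 0.0
0.3 0 back [ 0.466 -0.01   0.142] [-0.26  0.05  2.46  0.96  0.52 -1.21] err 0.0 0.0
0.3 0.2 at [0.485 0.009 0.121] [-0.19  0.16  2.34  0.66  0.59 -0.83] err 0.0 0.0
0.3 0.44 at [0.49  0.009 0.157] [-0.16  0.17  2.21  0.38  0.88 -0.49] err 0.0 0.0
0.3 0.8 at [0.512 0.011 0.208] [-0.13  0.27  1.99  0.24  1.3  -0.25] err 0.0 0.0
0.35 0 at [0.489 0.009 0.09 ] [-0.21  0.21  2.43  1.22  0.48 -1.46] err 0.0 0.0
0.35 0 back [ 0.466 -0.013  0.141] [-0.29  0.07  2.45  1.    0.58 -1.28] err 0.0 0.0
0.35 0.2 at [0.485 0.009 0.121] [-0.21  0.17  2.34  0.72  0.63 -0.9 ] err 0.0 0.0
0.35 0.44 at [0.49  0.009 0.157] [-0.18  0.18  2.21  0.44  0.9  -0.55] err 0.0 0.0
0.35 0.8 at [0.512 0.011 0.208] [-0.15  0.28  1.99  0.28  1.31 -0.28] err 0.0 0.0
(348, 784, 3)
```

View pics/tabz.png

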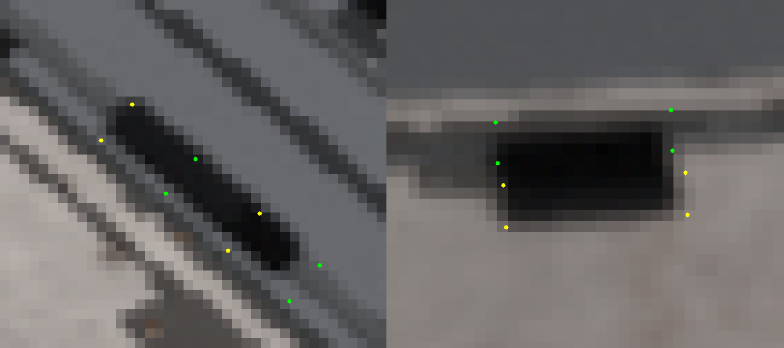

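Run:
```python
from plan import *
s=sense(); R0=eul(s['eef_rot']); p0=s['tcp_pos']
t,Rg=guard(0); t=t+Rg.apply([0,0,.006]); R=Rg*flip*Ro.from_euler('x',.3)
b=t-R.apply([0,0,.06])
print(t,R.as_euler('xyz'))
rows(p0,R0,[(b,R,8),(t,R,7)],33)
```

```text
[0.48814802 0.00898275 0.09078002] [-2.84159265 -0.436       0.06368349]
[[-5.8, 2.5, 19.0, 2.15, 1.61, -0.27, 33.0], [-6.3, 3.2, 18.7, 2.15, 1.61, -0.27, 33.0], [-6.9, 3.9, 18.4, 2.15, 1.61, -0.27, 33.0], [-7.4, 4.5, 18.0, 2.15, 1.61, -0.27, 33.0], [-7.9, 5.1, 17.6, 2.15, 1.61, -0.27, 33.0], [-8.4, 5.8, 17.2, 2.15, 1.61, -0.27, 33.0], [-9.0, 6.4, 16.7, 2.15, 1.61, -0.27, 33.0], [-9.4, 6.9, 16.2, 2.15, 1.61, -0.27, 33.0]]
[[0.0, -0.0, 8.6, 0.0, 0.0, 0.0, 33.0], [0.0, -0.0, 8.6, 0.0, 0.0, 0.0, 33.0], [0.0, -0.0, 8.6, 0.0, 0.0, 0.0, 33.0], [0.0, -0.0, 8.6, 0.0, 0.0, 0.0, 33.0], [0.0, -0.0, 8.6, 0.0, 0.0, 0.0, 33.0], [0.0, -0.0, 8.6, 0.0, 0.0, 0.0, 33.0], [0.0, -0.0, 8.6, 0.0, 0.0, 0.0, 33.0]]
```

>>> move_arm(series=[[-6,2.5,19,2.15,1.6,-0.3,33],[-6,3,18.5,2.15,1.6,-0.3,33],[-7,4,18.5,2.15,1.6,-0.3,33],[-7.5,4.5,18,2.15,1.6,-0.3,33],[-8,5,17.5,2.15,1.6,-0.3,33],[-8.5,6,17,2.15,1.6,-0.3,33],[-9,6.5,16.5,2.15,1.6,-0.3,33],[-9.5,7,16,2.15,1.6,-0.3,33]])

```text
time_s: 4.1
tcp_pos: [0.4649, -0.011, 0.1429]
eef_rot: [-2.842, -0.437, 0.069]
contact_force: [0.1, -0.2, -0.1]
opening: 0.333
```

```bash
cat > pic.py <<'E'
import sys; from h import *
tag=sys.argv[1]
for n,o,k in(('scene',(200,150),4),('top',(210,150),4)):
    if len(sys.argv)>2 and n!=sys.argv[2]: continue
    im=grab_frame(n)[:,:,::-1]; cv2.imwrite(f'pics/{n}{tag}.png',im)
    cv2.imwrite(f'pics/z{n}{tag}.png',cv2.resize(im[o[1]:o[1]+150,o[0]:o[0]+200],None,fx=k,fy=k,interpolation=cv2.INTER_CUBIC))
E
python3 show.py; python3 pic.py 1
```

```text
time_s 4.1
joint_positions [-0.3042  0.0904  2.4064  0.945   0.5479 -1.2407]
joint_vel [-0.2833  0.4303  0.1008  1.2521 -0.0278 -1.5637]
joint_efforts [  3.606  -43.9518 -29.9544  -1.8433   0.3678   3.4136]
tcp_pos [ 0.4649 -0.011   0.1429]
eef_rot [-2.842  -0.4371  0.0685]
contact_force [ 0.0888 -0.1598 -0.1475]
moment [-0.2142  0.2898 -0.0174]
opening 0.3331
```

View pics/zscene1.png

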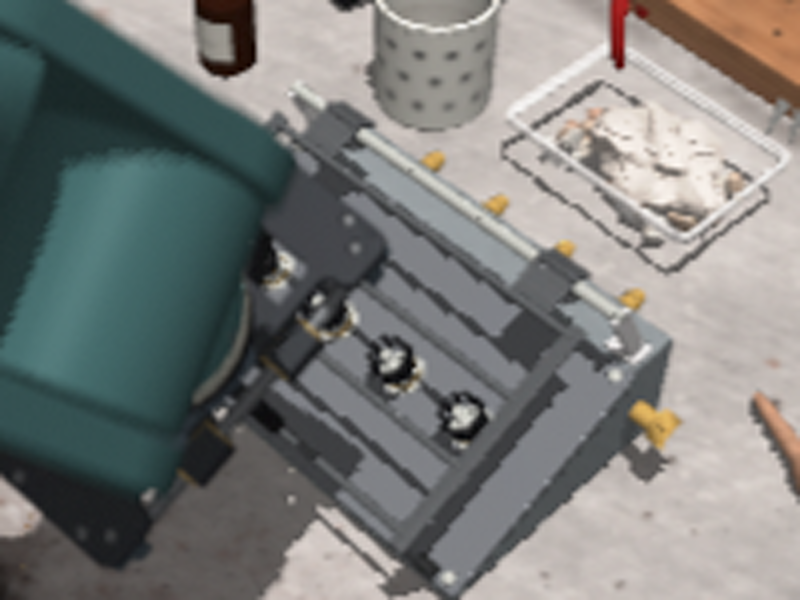

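View pics/ztop1.png

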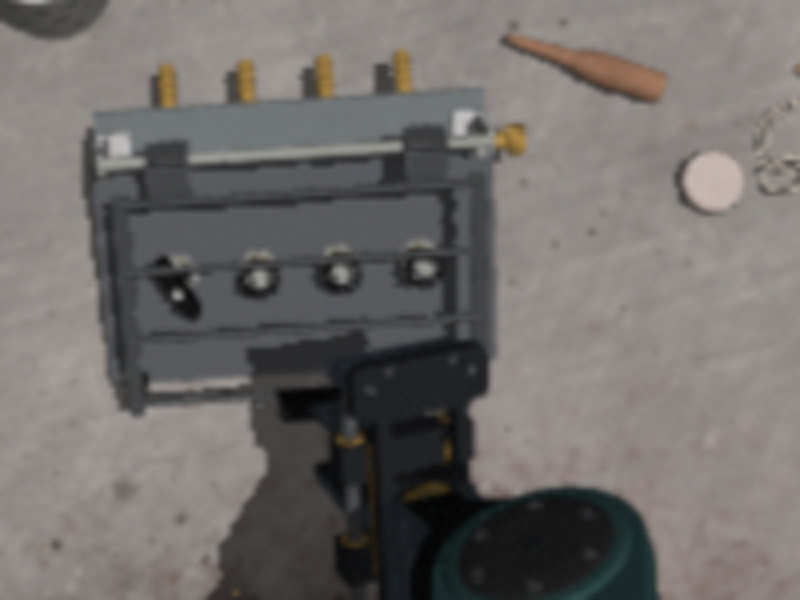

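>>> move_arm(series=[[0,0,9,0,0,0,33],[0,0,9,0,0,0,33],[0,0,9,0,0,0,33],[0,0,9,0,0,0,33],[0,0,8,0,0,0,33],[0,0,6,0,0,0,33],[0,0,5,0,0,0,33],[0,0,4,0,0,0,33]])

```text
time_s: 5.2
tcp_pos: [0.4871, 0.0083, 0.092]
eef_rot: [-2.843, -0.436, 0.069]
contact_force: [0.0, 0.4, -0.3]
opening: 0.334
```

```bash
python3 show.py; python3 pic.py 2
```

```text
time_s 5.2
joint_positions [-0.2402  0.2432  2.3769  1.159   0.4553 -1.4239]
joint_vel [ 0.0309  0.0794 -0.0214  0.1292 -0.0399 -0.1134]
joint_efforts [ -0.3206 -46.3048 -23.9897   0.4373   0.7833   0.2458]
tcp_pos [0.4871 0.0083 0.092 ]
eef_rot [-2.8428 -0.4357  0.0686]
contact_force [ 0.042   0.3963 -0.3325]
moment [-0.2822  0.2669 -0.0099]
opening 0.3337
```

View pics/zscene2.png

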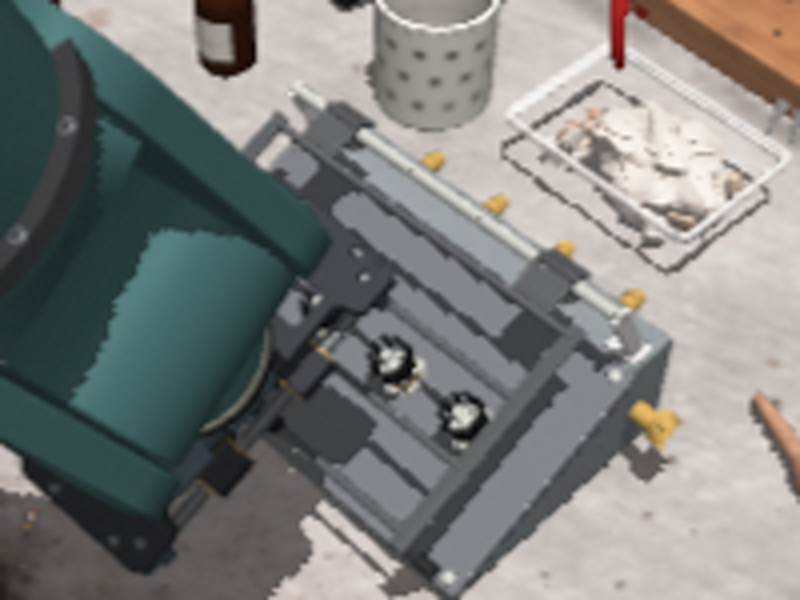

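View pics/ztop2.png

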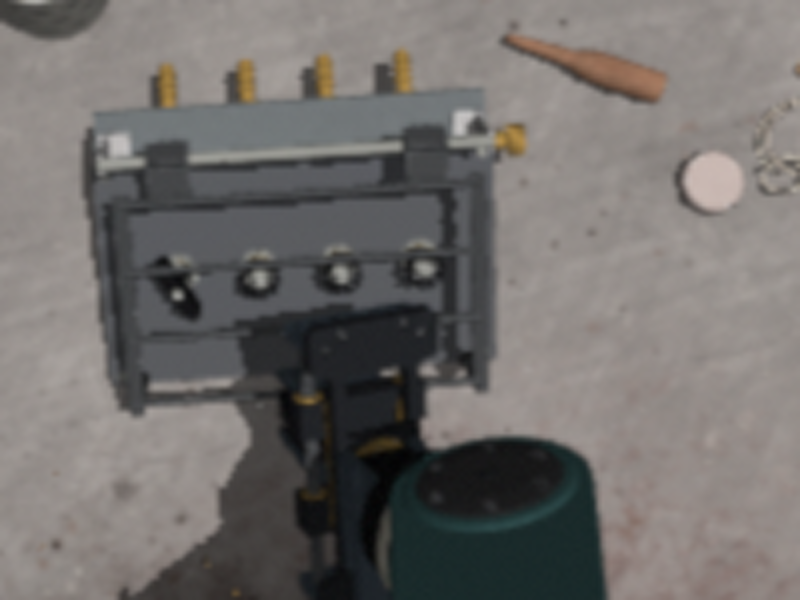

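>>> move_arm(series=[[0,0,0,0,0,0,25],[0,0,0,0,0,0,20],[0,0,0,0,0,0,15],[0,0,0,0,0,0,10],[0,0,0,0,0,0,5],[0,0,0,0,0,0,0],[0,0,0,0,0,0,0],[0,0,0,0,0,0,0]], squeeze=15)

```text
time_s: 6.3
tcp_pos: [0.4873, 0.0082, 0.0925]
eef_rot: [-2.843, -0.436, 0.068]
contact_force: [-0.3, -0.9, 5.5]
opening: 0.11
```

```bash
python3 show.py
```

```text
time_s 6.3
joint_positions [-0.2405  0.2422  2.3769  1.1581  0.4557 -1.423 ]
joint_vel [-0.0013  0.0013 -0.0002  0.0016 -0.0012  0.001 ]
joint_efforts [  0.6616 -42.6427 -22.5219   0.2372   0.6132  -0.0582]
tcp_pos [0.4873 0.0082 0.0925]
eef_rot [-2.8428 -0.4362  0.0684]
contact_force [-0.306  -0.8573  5.4847]
moment [ 0.0321 -0.3119 -0.1901]
opening 0.1103
```

```bash
cat > swing.py <<'E'
from plan import *
def step(dz,dth,R,rail_rel=(.15,0,-.031)):
    # tool frame row for rotating guard by dth about lip line, R tool rot, phi=.3
    F=(flip*Ro.from_euler('x',.3)).inv()   # guard vec -> tool vec
    c=F.apply(np.array(rail_rel)-[0,0,dz])  # tcp->pivot in tool frame
    ax=F.apply([0,1,0]); rot=Ro.from_rotvec(ax*dth)
    return np.r_[(c-rot.apply(c))*1000,np.degrees(ax*dth)]
if __name__=='__main__':
    s=sense(); R=eul(s['eef_rot'])
    F=flip*Ro.from_euler('x',.3); Rg=R*F.inv(); print('guard axes',Rg.as_matrix().round(3).tolist())
    print('rail from tcp',s['tcp_pos']+Rg.apply([.15,0,-.039]),'vision',rail)
    print(step(.008,.2/8,R).round(2), step(.008,.26/8,R).round(2))
E
python3 swing.py
```

```text
guard axes [[0.904, -0.068, -0.422], [0.062, 0.998, -0.028], [0.422, -0.001, 0.906]]
rail from tcp [0.63937751 0.01854161 0.12050781] vision [0.63943368 0.01863019 0.120589  ]
[ 1.02 -1.1  -3.57  0.   -1.37  0.42] [ 1.35 -1.43 -4.64  0.   -1.78  0.55]
```

>>> move_arm(series=[[0,0,0,0,0,0,0],[1,-1.1,-3.55,0,-1.35,0.42,0],[1,-1.1,-3.55,0,-1.35,0.42,0],[1,-1.1,-3.55,0,-1.35,0.42,0],[1,-1.1,-3.55,0,-1.35,0.42,0],[1,-1.1,-3.55,0,-1.35,0.42,0],[1,-1.1,-3.55,0,-1.35,0.42,0],[0,0,0,0,0,0,0]], squeeze=40)

```text
time_s: 7.3
tcp_pos: [0.4848, 0.0081, 0.1153]
eef_rot: [-2.843, -0.288, 0.068]
contact_force: [3.9, 0.6, -0.6]
opening: 0.105
```

```bash
python3 show.py; python3 swing.py; python3 pic.py 3
```

```text
time_s 7.3
joint_positions [-0.2185  0.1967  2.3203  0.7416  0.5605 -0.9548]
joint_vel [-0.0019  0.0058  0.0082  0.0379 -0.0165 -0.0343]
joint_efforts [ -0.1176 -46.5348 -27.6335  -0.5006   1.0182   0.5192]
tcp_pos [0.4848 0.0081 0.1153]
eef_rot [-2.843  -0.2883  0.0684]
contact_force [ 3.8673  0.5984 -0.5887]
moment [-0.0157 -0.4977 -0.3831]
opening 0.1045
guard axes [[0.956, -0.068, -0.284], [0.066, 0.998, -0.018], [0.284, -0.001, 0.959]]
rail from tcp [0.63933494 0.01861599 0.12059861] vision [0.63943368 0.01863019 0.120589  ]
[ 1.02 -1.1  -3.57  0.   -1.37  0.42] [ 1.35 -1.43 -4.64  0.   -1.78  0.55]
```

View pics/zscene3.png

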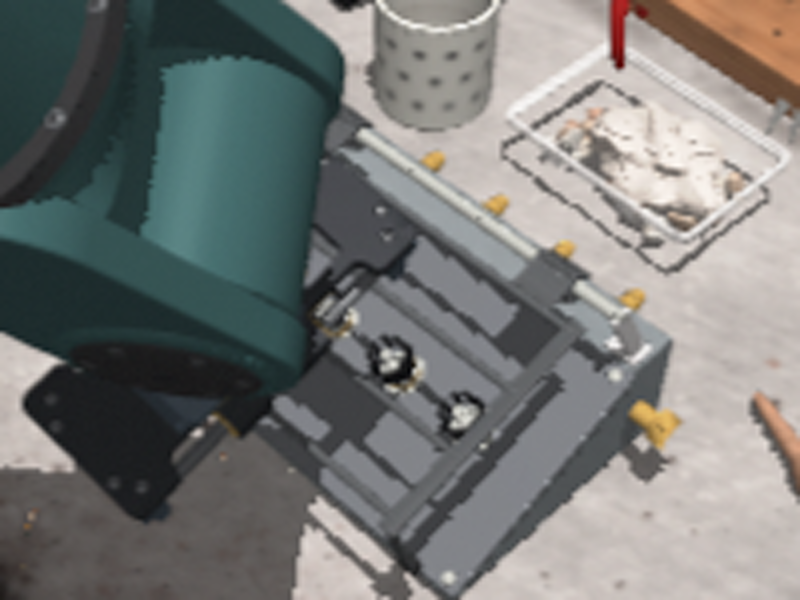

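>>> move_arm(series=[[1.4,-1.4,-4.65,0,-1.78,0.55,0],[1.4,-1.4,-4.65,0,-1.78,0.55,0],[1.4,-1.45,-4.65,0,-1.78,0.55,0],[1.4,-1.45,-4.65,0,-1.78,0.55,0],[1.4,-1.45,-4.65,0,-1.78,0.55,0],[1.4,-1.45,-4.65,0,-1.78,0.55,0],[1.4,-1.4,-4.65,0,-1.78,0.55,0],[1.4,-1.4,-4.65,0,-1.78,0.55,0]])

```text
time_s: 8.4
tcp_pos: [0.4867, 0.0086, 0.1546]
eef_rot: [-2.841, -0.023, 0.069]
contact_force: [-12.1, -1.7, 6.0]
opening: 0.106
```

```bash
python3 show.py; python3 swing.py
```

```text
time_s 8.4
joint_positions [-0.1813  0.1895  2.1913  0.3972  0.8554 -0.5305]
joint_vel [ 0.0367  0.0298 -0.1411 -0.2087  0.3092  0.2827]
joint_efforts [  1.1446 -49.0807 -37.8998   1.7559  -2.0064  -0.73  ]
tcp_pos [0.4867 0.0086 0.1546]
eef_rot [-2.8414 -0.0231  0.0691]
contact_force [-12.097   -1.7155   5.952 ]
moment [-0.2463  1.1703  0.1683]
opening 0.1065
guard axes [[0.997, -0.069, -0.023], [0.069, 0.998, -0.002], [0.023, 0.0, 1.0]]
rail from tcp [0.63722683 0.01902266 0.11903521] vision [0.63943368 0.01863019 0.120589  ]
[ 1.02 -1.1  -3.57  0.   -1.37  0.42] [ 1.35 -1.43 -4.64  0.   -1.78  0.55]
```

Run:
```python
from swing import *
print(step(.005,.03,0).round(2))
R=eul(sense()['eef_rot']); print(R.inv().apply([-1.2,0,.6]).round(2))
```

```text
[ 1.15 -1.32 -4.28  0.   -1.64  0.51]
[-1.18 -0.26 -0.57]
```

>>> move_arm(series=[[-0.6,-0.1,-0.3,0,0,0,0],[-0.6,-0.1,-0.3,0,0,0,0],[1.15,-1.3,-4.3,0,-1.64,0.51,0],[1.15,-1.3,-4.3,0,-1.64,0.51,0],[1.15,-1.3,-4.3,0,-1.64,0.51,0],[1.15,-1.3,-4.3,0,-1.64,0.51,0],[0,0,0,0,0,0,0],[0,0,0,0,0,0,0]])

```text
time_s: 9.4
tcp_pos: [0.4919, 0.0086, 0.1739]
eef_rot: [-2.842, 0.095, 0.069]
contact_force: [-6.9, -0.5, 4.0]
opening: 0.111
```

```bash
python3 show.py; python3 swing.py; python3 pic.py 4
```

```text
time_s 9.4
joint_positions [-0.1657  0.2072  2.1227  0.3214  0.9993 -0.4203]
joint_vel [-0.0001 -0.0013 -0.0004  0.0007 -0.0011 -0.0012]
joint_efforts [ 4.07900e-01 -5.21170e+01 -3.79555e+01  9.65500e-01 -4.17000e-01
  1.62000e-02]
tcp_pos [0.4919 0.0086 0.1739]
eef_rot [-2.8423  0.0952  0.0686]
contact_force [-6.8993 -0.4749  4.0037]
moment [-0.2001  0.6581  0.1771]
opening 0.1114
guard axes [[0.993, -0.069, 0.095], [0.068, 0.998, 0.007], [-0.095, -0.001, 0.995]]
rail from tcp [0.63720174 0.01856304 0.12080194] vision [0.63943368 0.01863019 0.120589  ]
[ 1.02 -1.1  -3.57  0.   -1.37  0.42] [ 1.35 -1.43 -4.64  0.   -1.78  0.55]
```

View pics/zscene4.png

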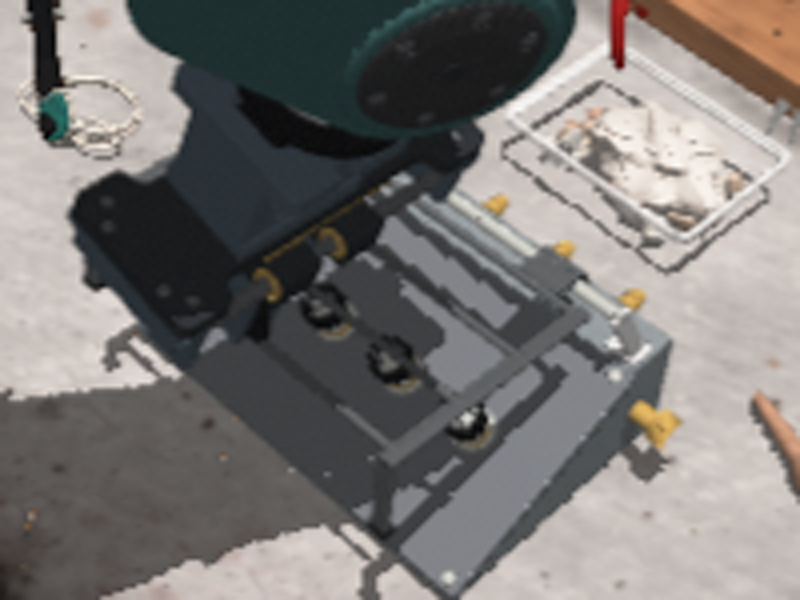

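View pics/ztop4.png

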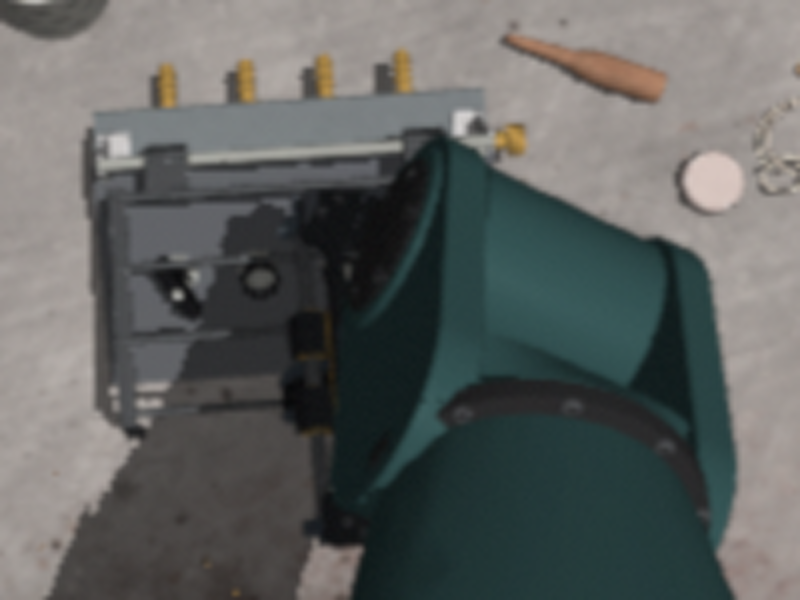

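>>> move_arm(series=[[-0.5,-0.1,-0.3,0,0,0,0],[1.0,-1.3,-4.3,0,-1.64,0.51,0],[1.0,-1.3,-4.3,0,-1.64,0.51,0],[1.0,-1.3,-4.3,0,-1.64,0.51,0],[1.0,-1.3,-4.3,0,-1.64,0.51,0],[1.0,-1.3,-4.3,0,-1.64,0.51,0],[0,0,0,0,0,0,0],[0,0,0,0,0,0,0]])

```text
time_s: 10.5
tcp_pos: [0.5003, 0.0089, 0.1955]
eef_rot: [-2.843, 0.242, 0.067]
contact_force: [-0.4, 0.4, -2.1]
opening: 0.109
```

```bash
python3 show.py; python3 swing.py; python3 pic.py 5 scene
```

```text
time_s 10.5
joint_positions [-0.1486  0.246   2.0349  0.2618  1.1731 -0.3192]
joint_vel [ 0.0002 -0.0048  0.0082 -0.     -0.0017  0.0006]
joint_efforts [ 7.62000e-02 -5.94692e+01 -3.81034e+01  6.88900e-01  1.20610e+00
 -1.00000e-03]
tcp_pos [0.5003 0.0089 0.1955]
eef_rot [-2.8426  0.2421  0.0673]
contact_force [-0.3673  0.4328 -2.0507]
moment [-0.2834 -0.051   0.038 ]
opening 0.1095
guard axes [[0.969, -0.068, 0.239], [0.065, 0.998, 0.017], [-0.24, -0.001, 0.971]]
rail from tcp [0.63622284 0.0180678  0.12166158] vision [0.63943368 0.01863019 0.120589  ]
[ 1.02 -1.1  -3.57  0.   -1.37  0.42] [ 1.35 -1.43 -4.64  0.   -1.78  0.55]
```

View pics/zscene5.png

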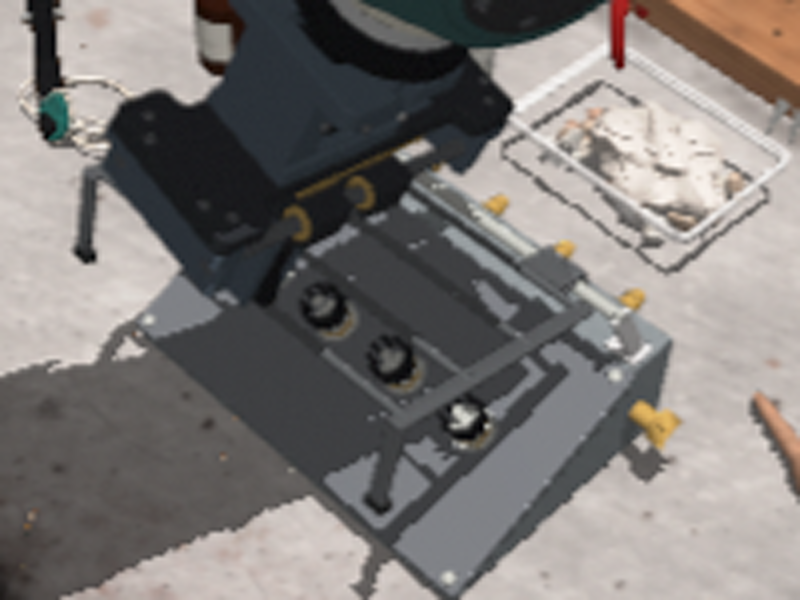

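Run:
```python
from swing import *
F=(flip*Ro.from_euler('x',.3)).inv()
print(F.apply([-.57,0,.82]).round(3))
```

```text
[-0.57  -0.242 -0.783]
```

>>> move_arm(series=[[-1.7,-0.7,-2.35,0,0,0,0],[-2.3,-1.0,-3.1,0,0,0,0],[-2.3,-1.0,-3.1,0,0,0,0],[-2.85,-1.2,-3.9,0,0,0,0],[-2.85,-1.2,-3.9,0,0,0,0],[-2.85,-1.2,-3.9,0,0,0,0],[-2.85,-1.2,-3.9,0,0,0,0],[-2.85,-1.2,-3.9,0,0,0,0]])

```text
time_s: 11.55
tcp_pos: [0.4873, 0.0081, 0.2294]
eef_rot: [-2.843, 0.242, 0.067]
contact_force: [0.1, -0.1, -1.4]
opening: 0.108
```

```bash
python3 show.py; python3 pic.py 6 scene
```

```text
time_s 11.55
joint_positions [-0.1535  0.1775  2.0449  0.2542  1.2308 -0.3071]
joint_vel [-0.008  -0.0747  0.009  -0.0083  0.0637  0.0131]
joint_efforts [  0.0762 -55.1513 -40.1699   0.823    1.0139  -0.076 ]
tcp_pos [0.4873 0.0081 0.2294]
eef_rot [-2.8427  0.2422  0.0673]
contact_force [ 0.1064 -0.1456 -1.4426]
moment [-0.3634 -0.1361 -0.0654]
opening 0.1076
```

View pics/zscene6.png

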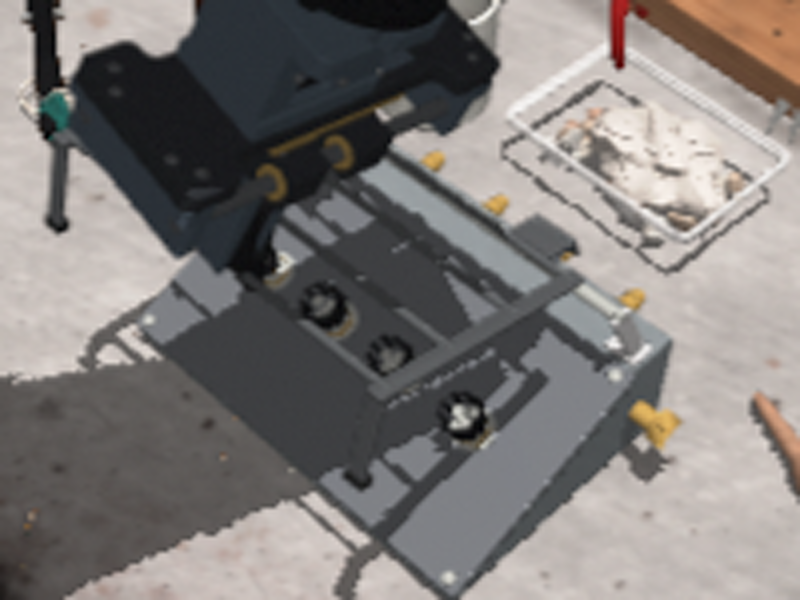

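Run:
```python
from swing import *
s=sense(); R0=eul(s['eef_rot']); p0=s['tcp_pos']
def gR(yaw,al): return Ro.from_euler('z',yaw)*Ro.from_euler('y',-al)*flip*Ro.from_euler('x',.3)
qs=s['joint_positions']
for yaw in (0,-.2,-.4):
  for pt in ([.37,-.3,.3],[.37,-.3,.1],[.37,-.3,.081],[.40,-.3,.081]):
    r=fk.ik(np.array(pt),gR(yaw,-.21),qs,PK); print(yaw,pt,r.x.round(2),np.abs(r.fun).max().round(3))
for n in C:
  print(n,proj(n,np.array([[.35,-.187,0],[.35,-.413,0],[.54,-.413,0],[.54,-.187,0],[.32,-.2,0],[.32,-.43,0],[.58,-.43,0],[.58,-.2,0]])).round(0).tolist())
R1=gR(0,-.21)
rows(p0,R0,[(np.array([.475,-.02,.29]),R0,3),(np.array([.37,-.3,.22]),R1,13),(np.array([.37,-.3,.1]),R1,8)],0)
```

```text
0 [0.37, -0.3, 0.3] [-0.77  0.09  2.    0.08  1.41 -0.76] 0.0
0 [0.37, -0.3, 0.1] [-0.77  0.36  2.1   0.09  1.04 -0.79] 0.0
0 [0.37, -0.3, 0.081] [-0.77  0.39  2.1   0.09  1.01 -0.8 ] 0.0
0 [0.4, -0.3, 0.081] [-0.73  0.42  2.06  0.1   1.02 -0.77] 0.0
-0.2 [0.37, -0.3, 0.3] [-0.8   0.08  2.01  0.14  1.4  -0.61] 0.0
-0.2 [0.37, -0.3, 0.1] [-0.8   0.35  2.12  0.16  1.02 -0.67] 0.0
-0.2 [0.37, -0.3, 0.081] [-0.8   0.38  2.12  0.16  0.99 -0.67] 0.0
-0.2 [0.4, -0.3, 0.081] [-0.76  0.41  2.07  0.17  1.   -0.64] 0.0
-0.4 [0.37, -0.3, 0.3] [-0.82  0.06  2.03  0.19  1.37 -0.46] 0.0
-0.4 [0.37, -0.3, 0.1] [-0.82  0.34  2.13  0.23  1.   -0.54] 0.0
-0.4 [0.37, -0.3, 0.081] [-0.82  0.37  2.14  0.23  0.96 -0.55] 0.0
-0.4 [0.4, -0.3, 0.081] [-0.78  0.4   2.09  0.24  0.97 -0.52] 0.0
scene [[269.0, 385.0], [362.0, 500.0], [437.0, 414.0], [343.0, 322.0], [261.0, 402.0], [357.0, 526.0], [459.0, 406.0], [361.0, 315.0]]
top [[361.0, 305.0], [446.0, 304.0], [441.0, 233.0], [359.0, 233.0], [367.0, 317.0], [453.0, 316.0], [446.0, 218.0], [363.0, 218.0]]
[[-9.4, 3.3, -20.2, 0.0, 0.0, 0.0, 0.0], [-9.4, 3.3, -2
[... 241 characters left out ...]
22.4, 0.8, 0.07, 0.22, 0.24, 0.0]]
[[-7.5, 22.4, 0.7, 0.07, 0.22, 0.24, 0.0], [-7.4, 22.4, 0.7, 0.07, 0.22, 0.24, 0.0], [-7.3, 22.5, 0.6, 0.07, 0.22, 0.24, 0.0], [-7.2, 22.5, 0.6, 0.07, 0.22, 0.24, 0.0], [-7.1, 22.5, 0.5, 0.07, 0.22, 0.24, 0.0], [-7.1, 22.5, 0.4, 0.07, 0.22, 0.24, 0.0], [-7.0, 22.6, 0.4, 0.07, 0.22, 0.24, 0.0], [-6.9, 22.6, 0.3, 0.07, 0.22, 0.24, 0.0]]
[[3.1, 4.3, 14.0, -0.0, -0.0, -0.0, 0.0], [3.1, 4.3, 14.0, -0.0, -0.0, -0.0, 0.0], [3.1, 4.3, 14.0, -0.0, -0.0, -0.0, 0.0], [3.1, 4.3, 14.0, -0.0, -0.0, -0.0, 0.0], [3.1, 4.3, 14.0, -0.0, -0.0, -0.0, 0.0], [3.1, 4.3, 14.0, -0.0, -0.0, -0.0, 0.0], [3.1, 4.3, 14.0, -0.0, -0.0, -0.0, 0.0], [3.1, 4.3, 14.0, -0.0, -0.0, -0.0, 0.0]]
```

>>> move_arm(series=[[-9.4,3.3,-20,0,0,0,0],[-9.4,3.3,-20,0,0,0,0],[-9.4,3.3,-20,0,0,0,0],[-6,22.2,0.6,0.07,0.22,0.24,0],[-6,22.2,0.6,0.07,0.22,0.24,0],[-6,22.3,0.5,0.07,0.22,0.24,0],[-6,22.3,0.5,0.07,0.22,0.24,0],[-6,22.4,0.4,0.07,0.22,0.24,0]])

```text
time_s: 12.6
tcp_pos: [0.4433, -0.1282, 0.2613]
eef_rot: [-2.843, 0.23, 0.041]
contact_force: [0.8, 0.1, -2.2]
opening: 0.109
```

>>> move_arm(series=[[-5.6,22.4,0.3,0.07,0.22,0.24,0],[-5.6,22.4,0.3,0.07,0.22,0.24,0],[-5.5,22.5,0.2,0.07,0.22,0.24,0],[-5.4,22.5,0.2,0.07,0.22,0.24,0],[-5.3,22.5,0.1,0.07,0.22,0.24,0],[-5.2,22.5,0.1,0.07,0.22,0.24,0],[-5.1,22.6,0,0.07,0.22,0.24,0],[-5,22.6,0,0.07,0.22,0.24,0]])

```text
time_s: 13.6
tcp_pos: [0.3937, -0.3013, 0.2178]
eef_rot: [-2.842, 0.21, -0.001]
contact_force: [0.2, -0.5, -2.5]
opening: 0.107
```

```bash
python3 show.py
python3 - <<'E'
from swing import *
s=sense(); R0=eul(s['eef_rot']); p0=s['tcp_pos']
R1=Ro.from_euler('y',.21)*flip*Ro.from_euler('x',.3)
rows(p0,R0,[(np.array([.395,-.3,.095]),R1,8)],0)
for n in C: cv2.imwrite(f'pics/{n}7.png',grab_frame(n)[:,:,::-1])
E
```

```text
time_s 13.6
joint_positions [-0.7421  0.2349  1.995   0.0871  1.2676 -0.7499]
joint_vel [-0.2958  0.1648 -0.1143 -0.0766 -0.0462 -0.2235]
joint_efforts [  3.4428 -62.7466 -38.4534   0.4887   1.4472   0.4146]
tcp_pos [ 0.3937 -0.3013  0.2178]
eef_rot [-2.8422e+00  2.1030e-01 -1.4000e-03]
contact_force [ 0.1768 -0.5305 -2.5446]
moment [-0.3447 -0.025   0.0329]
opening 0.1074
[[3.4, 4.3, 14.4, 0.0, -0.0, -0.01, 0.0], [3.4, 4.3, 14.4, 0.0, -0.0, -0.01, 0.0], [3.4, 4.3, 14.4, 0.0, -0.0, -0.01, 0.0], [3.4, 4.3, 14.4, 0.0, -0.0, -0.01, 0.0], [3.4, 4.3, 14.4, 0.0, -0.0, -0.01, 0.0], [3.4, 4.3, 14.4, 0.0, -0.0, -0.01, 0.0], [3.4, 4.3, 14.4, 0.0, -0.0, -0.01, 0.0], [3.4, 4.3, 14.4, 0.0, -0.0, -0.01, 0.0]]
```

View pics/scene7.png

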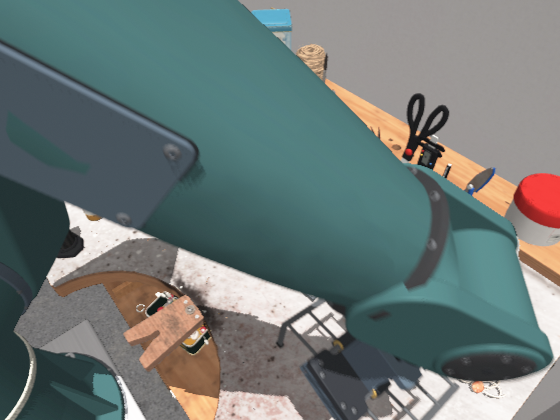

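View pics/top7.png

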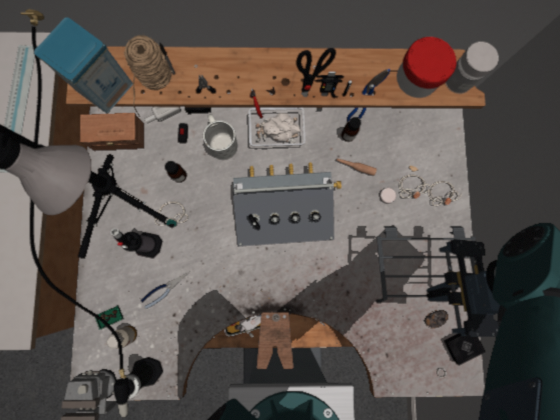

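>>> move_arm(series=[[3.4,4.3,14.5,0,0,0,0],[3.4,4.3,14.5,0,0,0,0],[3.4,4.3,14.5,0,0,0,0],[3.4,4.3,14.5,0,0,0,0],[3.4,4.3,14.5,0,0,0,0],[3.4,4.3,14.5,0,0,0,0],[3.4,4.3,14.0,0,0,0,0],[2.5,3.2,10.5,0,0,0,0]])

```text
time_s: 14.7
tcp_pos: [0.3952, -0.2993, 0.0977]
eef_rot: [-2.842, 0.211, -0.001]
contact_force: [1.0, -0.8, -1.6]
opening: 0.109
```

```bash
python3 show.py
python3 - <<'E'
from h import *
for n in C: cv2.imwrite(f'pics/{n}8.png',grab_frame(n)[:,:,::-1])
a=cv2.imread('pics/top8.png')[200:340,330:500]; cv2.imwrite('pics/zt8.png',cv2.resize(a,None,fx=4.2,fy=4.2,interpolation=cv2.INTER_CUBIC))
E
```

```text
time_s 14.7
joint_positions [-0.7377  0.4204  2.025   0.0972  1.0533 -0.768 ]
joint_vel [ 0.0013  0.145   0.0005  0.008  -0.1513 -0.0158]
joint_efforts [-1.43000e-02 -6.92742e+01 -3.06801e+01  2.75500e-01  1.57690e+00
 -2.00000e-02]
tcp_pos [ 0.3952 -0.2993  0.0977]
eef_rot [-2.8419e+00  2.1090e-01 -1.1000e-03]
contact_force [ 0.9864 -0.8055 -1.6211]
moment [-0.3774 -0.0459  0.0176]
opening 0.1093
```

View pics/zt8.png

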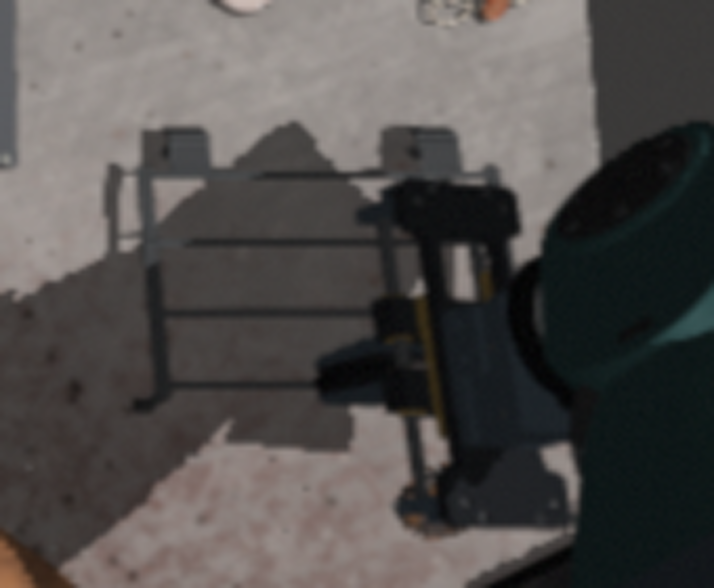

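View pics/scene8.png

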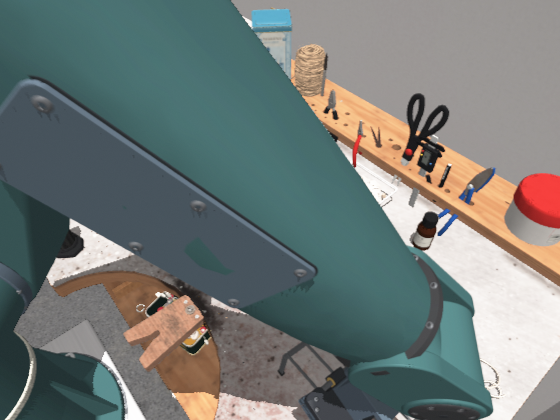

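>>> move_arm(series=[[0.6,0.9,2.8,0,0,0,0],[0.6,0.9,2.8,0,0,0,0],[0.4,0.6,1.9,0,0,0,0],[0.4,0.6,1.9,0,0,0,0],[0.2,0.3,0.9,0,0,0,0],[0.2,0.3,0.9,0,0,0,0],[0.2,0.3,0.9,0,0,0,0],[0,0,0,0,0,0,0]])

```text
time_s: 15.8
tcp_pos: [0.3952, -0.2995, 0.0857]
eef_rot: [-2.842, 0.211, -0.001]
contact_force: [-0.1, -0.1, -2.7]
opening: 0.111
```

```bash
python3 show.py
```

```text
time_s 15.8
joint_positions [-0.738   0.4409  2.0253  0.0983  1.0324 -0.7706]
joint_vel [ 0.001  -0.0007 -0.001   0.0005  0.0012 -0.0013]
joint_efforts [-6.40000e-03 -6.83958e+01 -2.99072e+01  2.85800e-01  1.31460e+00
 -4.96000e-02]
tcp_pos [ 0.3952 -0.2995  0.0857]
eef_rot [-2.8421e+00  2.1060e-01 -1.2000e-03]
contact_force [-0.0731 -0.0847 -2.6849]
moment [-0.3587 -0.0168 -0.0294]
opening 0.1111
```

>>> move_arm(series=[[0.15,0.2,0.65,0,0,0,0],[0.15,0.2,0.65,0,0,0,0],[0.15,0.2,0.65,0,0,0,0],[0.15,0.2,0.65,0,0,0,0],[0.15,0.2,0.65,0,0,0,0],[0.15,0.2,0.65,0,0,0,0],[0,0,0,0,0,0,0],[0,0,0,0,0,0,0]])

```text
time_s: 16.8
tcp_pos: [0.3952, -0.2995, 0.0816]
eef_rot: [-2.842, 0.211, -0.001]
contact_force: [0.2, 0.3, -3.2]
opening: 0.107
```

```bash
python3 show.py | egrep "tcp|cont|mom"
```

```text
tcp_pos [ 0.3952 -0.2995  0.0816]
contact_force [ 0.1564  0.3212 -3.2101]
moment [-0.4058 -0.0093  0.0083]
```

>>> move_arm(series=[[0.1,0.15,0.5,0,0,0,0],[0.1,0.15,0.5,0,0,0,0],[0.1,0.15,0.5,0,0,0,0],[0.1,0.15,0.5,0,0,0,0],[0.1,0.15,0.5,0,0,0,0],[0.1,0.15,0.5,0,0,0,0],[0,0,0,0,0,0,0],[0,0,0,0,0,0,0]])

```text
time_s: 17.8
tcp_pos: [0.3952, -0.2995, 0.0784]
eef_rot: [-2.842, 0.211, -0.001]
contact_force: [-0.6, -0.7, -2.5]
opening: 0.107
```

```bash
python3 show.py | egrep "tcp|cont|mom"
```

```text
tcp_pos [ 0.3952 -0.2995  0.0784]
contact_force [-0.5601 -0.6604 -2.5406]
moment [-0.4105 -0.0262  0.0147]
```

>>> move_arm(series=[[0.1,0.15,0.5,0,0,0,0],[0.1,0.15,0.5,0,0,0,0],[0.1,0.15,0.5,0,0,0,0],[0.1,0.15,0.5,0,0,0,0],[0.1,0.15,0.5,0,0,0,0],[0.1,0.15,0.5,0,0,0,0],[0,0,0,0,0,0,0],[0,0,0,0,0,0,0]])

```text
time_s: 18.8
tcp_pos: [0.3953, -0.2996, 0.0761]
eef_rot: [-2.842, 0.211, -0.001]
contact_force: [-0.4, 2.1, 15.7]
opening: 0.104
```

```bash
python3 show.py | egrep "tcp|cont|mom"
```

```text
tcp_pos [ 0.3953 -0.2996  0.0761]
contact_force [-0.4085  2.075  15.7332]
moment [0.8758 1.2834 0.0691]
```

>>> move_arm(series=[[-0.1,-0.15,-0.5,0,0,0,0],[0,0,0,0,0,0,0],[0.4,0,0,0,-0.29,0.09,0],[0,0,0,0,0,0,0],[0.4,0,0,0,-0.29,0.09,0],[0,0,0,0,0,0,0],[0,0,0,0,0,0,0],[0,0,0,0,0,0,0]])

```text
time_s: 19.8
tcp_pos: [0.3958, -0.2995, 0.0762]
eef_rot: [-2.842, 0.222, -0.001]
contact_force: [-5.4, 1.4, 12.0]
opening: 0.106
```

```bash
python3 show.py | egrep "tcp|cont|mom|rot"
```

```text
tcp_pos [ 0.3958 -0.2995  0.0762]
eef_rot [-2.8418e+00  2.2160e-01 -1.0000e-03]
contact_force [-5.3523  1.4055 12.0155]
moment [0.5191 0.762  0.1235]
```

>>> move_arm(series=[[-0.4,-0.1,-0.4,0,0,0,0],[-0.1,-0.1,-0.4,0,0,0,0],[0,0,0,0,0,0,9],[0,0,0,0,0,0,12],[0,0,0,0,0,0,14],[0,0,0,0,0,0,18],[0,0,0,0,0,0,25],[0,0,0,0,0,0,33]], squeeze=10)

```text
time_s: 20.8
tcp_pos: [0.3956, -0.2995, 0.0764]
eef_rot: [-2.842, 0.221, -0.001]
contact_force: [-0.5, 0.8, 0.2]
opening: 0.315
```

```bash
python3 show.py | egrep "tcp|cont|mom|rot|open"
python3 - <<'E'
from h import *
cv2.imwrite('pics/top9.png',grab_frame('top')[:,:,::-1])
a=cv2.imread('pics/top9.png')[200:340,330:500]; cv2.imwrite('pics/zt9.png',cv2.resize(a,None,fx=4.2,fy=4.2,interpolation=cv2.INTER_CUBIC))
E
```

```text
tcp_pos [ 0.3956 -0.2995  0.0764]
eef_rot [-2.8422e+00  2.2120e-01 -1.2000e-03]
contact_force [-0.5482  0.809   0.1555]
moment [-0.2722 -0.0693  0.0401]
opening 0.3146
```

View pics/zt9.png

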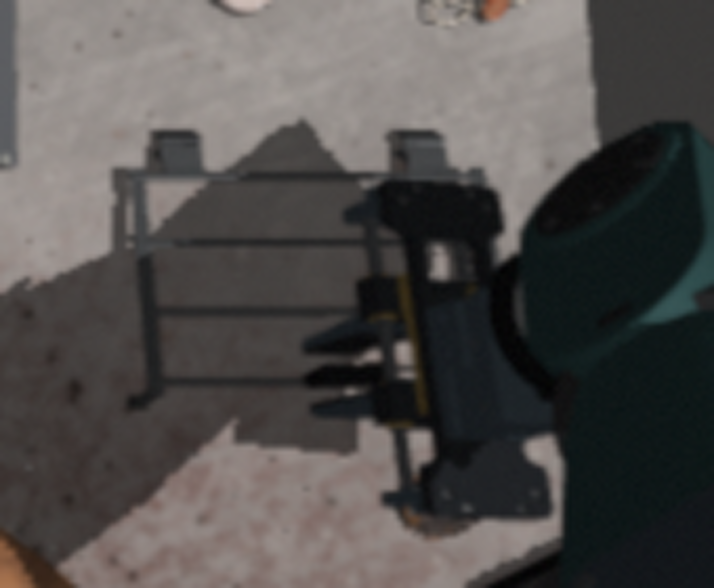

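>>> move_arm(series=[[0,0,-8,0,0,0,33],[0,0,-10,0,0,0,33],[0,0,-15,0,0,0,33],[0,0,-20,0,0,0,33],[0,0,-30,0,0,0,45],[0,0,-40,0,0,0,60],[0,0,-40,0,0,0,70],[0,0,-30,0,0,0,70]])

```text
time_s: 21.85
tcp_pos: [0.4366, -0.3574, 0.2594]
eef_rot: [-2.844, 0.22, -0.002]
contact_force: [-0.3, -0.2, 0.1]
opening: 0.696
```

```bash
python3 show.py
python3 - <<'E'
from h import *
a=cv2.imread('pics/top9.png')[180:255,225:345]; cv2.imwrite('pics/zt9b.png',cv2.resize(a,None,fx=6.5,fy=6.5,interpolation=cv2.INTER_CUBIC))
E
```

```text
time_s 21.85
joint_positions [-0.7584  0.2931  1.8318  0.0717  1.3787 -0.7503]
joint_vel [-0.0259 -0.1238 -0.2739 -0.017   0.41    0.0075]
joint_efforts [ 2.77300e-01 -6.73339e+01 -4.06611e+01  2.40800e-01  5.35700e-01
 -1.97000e-02]
tcp_pos [ 0.4366 -0.3574  0.2594]
eef_rot [-2.8438e+00  2.1960e-01 -1.6000e-03]
contact_force [-0.3229 -0.2347  0.1135]
moment [-0.2465 -0.1271  0.017 ]
opening 0.6964
```

View pics/zt9b.png

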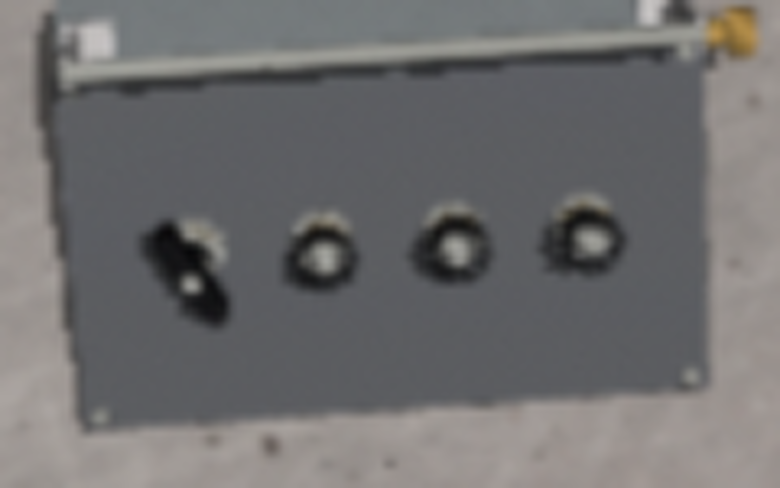

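```bash
cat > fit2.py <<'E'
from h import *
def z(o,k,u,v): return (o[0]+(u+.5)/k-.5,o[1]+(v+.5)/k-.5)
S=lambda u,v: z((220,165),5,u,v); T=lambda u,v: z((220,160),5.6,u,v); T9=lambda u,v: z((225,180),6.5,u,v)
# kind, y, h, scene, top
obs=[('k',.026,.032,S(310,297),T9(323,256)),('k',-.026,.032,S(388,375),T9(457,248)),('k',-.078,.032,S(477,445),T9(591,240)),
('r',.12,.046,S(268,35),T9(62,72)),('r',-.12,.046,None,None),
('c',.128,0,None,T9(83,430)),('c',-.128,0,None,T9(708,388)),('w',.078,.043,S(210,230),T9(190,282)),
('rm',.0,.046,None,T9(390,52)),('rm',-.06,.046,None,T9(545,44)),('rm',.06,.046,None,T9(225,62))]
def pts(p):
    x,y,yaw=p[:3]; Rz=Ro.from_euler('z',yaw)
    return lambda s_,y_,h_: Rz.apply(bank(s_,y_,h_))+[x,y,0]
def res(p):
    f=pts(p); r=[]
    for k,y,h,a,b in obs:
        X=f({'k':p[3],'w':p[3],'r':p[4],'rm':p[4],'c':-.075}[k],y,h)
        if a: r.append(proj('scene',X)[0]-a)
        if b:
            d=proj('top',X)[0]-b
            if k=='rm': d[0]=0
            r.append(d)
    return np.concatenate(r)
q=least_squares(res,[.58,.01,.05,0,.06],loss='soft_l1')
E
python3 - <<'E'
from fit2 import *
print(q.x.round(4)); print(q.fun.reshape(-1,2).round(1).tolist())
f=pts(q.x); p=q.x
print('wing',f(p[3],.078,.031))
im=cv2.imread('pics/top9.png'); g=im.max(2)[180:255,225:345]
np.set_printoptions(linewidth=200); print(g[32:52,18:38])
E
```

```text
[ 5.832e-01  1.570e-02  6.220e-02 -3.000e-04  8.360e-02]
[[-2.0, 0.2], [0.8, 0.6], [-0.6, -2.0], [0.8, 0.5], [-0.5, -1.8], [0.8, 0.4], [-0.2, -0.0], [0.1, 0.1], [0.2, -0.5], [0.5, -0.5], [0.2, -1.0], [0.4, -0.7], [0.0, 0.0], [0.0, -0.3], [0.0, 0.0]]
wing [0.56496549 0.09272463 0.07794007]
[[ 98  97  98  98  97  98  97  97  97  98  99  99  98  98  99  97  97  97  96  97]
 [ 98  98  98  98  97  97  91  85  86  98 107 108 107 107 102  97  97  98  97  97]
 [ 98  97  98  97  97  89  68  47  52  92 124 131 128 125 114 101  98  97  97  97]
 [ 98  98  97  91  84  64  33  15  22  65 122 142 134 132 124 114 106  98  97  96]
 [ 97  97  95  78  54  37  16  14  17  38 101 130 127 128 137 135 115  99  97  96]
 [ 98  97  94  75  50  34  20  22  19  20  38  52  71 110 140 138 112  98  97  97]
 [ 97  98  95  77  50  36  23  22  22  20  15  15  27  58 111 143 128 101  96  96]
 [ 97  96  95  83  60  42  29  22  22  23  18  12  21  44  82 129 128 101  96  97]
 [ 97  97  96  95  81  58  41  26  21  22  22  18  19  54  86 112 111  98  97  97]
 [ 98  97  97  97  94  74  49  34  22  24  30  31  24  38  79  97  98  97  97  98]
 [ 97  97  98  96  96  82  59  43  29  36  74  85  60  28  44  75  92  96  97  96]
 [ 97  97  97  97  97  94  81  58  42  52 117 141 103  37  21  53  82  95  97  97]
 [ 96  96  97  97  97  97  93  75  51  54 108 135 103  39  17  32  66  90  96  97]
 [ 95  96  96  96  97  96  95  83  69  58  51  53  42  25  20  19  42  79  95  97]
 [ 96  96  96  96  96  96  96  94  92  73  44  31  24  21  20  19  29  72  95  97]
 [ 96  96  96  96  96  96  96  96  94  76  51  41  30  22  22  23  31  72  95  97]
 [ 96  95  96  96  95  96  96  96  95  82  68  58  43  31  26  25  39  75  95  97]
 [ 95  96  96  96  96  96  96  96  95  94  92  81  68  56  44  41  59  84  95  96]
 [ 96  96  96  96  96  96  96  95  96  96  96  94  92  86  75  71  82  94  96  96]
 [ 96  95  96  96  96  96  95  96  96  96  97  96  96  95  93  94  95  97  96  95]]
```

```bash
cat > wingfit.py <<'E'
from fit2 import *
from scipy.optimize import minimize
f=pts(q.x); p=q.x
def box(ds,dy,a):
    out=[]
    for u in(-.021,.021):
        for v in(-.005,.005):
            for h in(.019,.043):
                s=ds+u*np.cos(a)-v*np.sin(a); y=dy+u*np.sin(a)+v*np.cos(a)
                out.append(f(s,.078+y,h))
    return np.array(out)
def render(n,par,o,wh,K=10):
    pr=proj(n,box(*par)); m=np.zeros((wh[1]*K,wh[0]*K),np.uint8)
    pt=((pr-o+.5)*K).astype(np.float32); h=cv2.convexHull(pt); cv2.fillConvexPoly(m,h.astype(np.int32),255)
    return cv2.resize(m,wh,interpolation=cv2.INTER_AREA)/255.
def fitw(n,fn,o,wh,bg,dk=20,init=None,wt=None):
    g=cv2.imread(fn).max(2).astype(float)[o[1]:o[1]+wh[1],o[0]:o[0]+wh[0]]
    t=np.clip((bg-g)/(bg-dk),0,1); w=np.ones_like(t); w[g>bg+4]=0.0
    best=None
    for a in np.radians(np.arange(0,180,15)) if init is None else [init[2]]:
        r=minimize(lambda x: np.sum(w*np.abs(render(n,(x[0]/1e3,x[1]/1e3,x[2]),o,wh)-t)),[0,0,a],method='Nelder-Mead',options=dict(initial_simplex=[[0,0,a],[3,0,a],[0,3,a],[0,0,a+.3]],xatol=.02,fatol=.01))
        if best is None or r.fun<best.fun: best=r
    return best,t,w
if __name__=='__main__':
    for fn in('pics/top9.png','pics/top8.png','pics/top7.png'):
        b,t,w=fitw('top',fn,(240,208),(26,28),97); print(fn,b.x.round(3),b.fun.round(2),t.sum().round(1))
E
python3 wingfit.py
```

```text
pics/top9.png [-3.252  2.22   0.567] 33.13 101.5
pics/top8.png [-3.279  2.208  3.694] 36.41 104.1
pics/top7.png [-3.442  2.096  0.56 ] 54.58 124.2
```

Run:
```python
from wingfit import *
# solve ds,dy for dot in top
r=least_squares(lambda x: proj('top',f(x[0],.078+x[1],.0435))[0]-[254,223.4],[0,0]); print('dot top ->',r.x*1e3)
import wingfit
for lo in (97,60,45):
    b,t,w=fitw('top','pics/top9.png',(240,208),(26,28),lo); 
    print(lo,b.x.round(3),b.fun.round(2),t.sum().round(1))
a=cv2.imread('pics/top9.png'); K=24; o=(240,208); wh=(26,25)
im=cv2.resize(a[o[1]:o[1]+wh[1],o[0]:o[0]+wh[0]],None,fx=K,fy=K,interpolation=cv2.INTER_NEAREST)
for par,c in (((r.x[0],r.x[1],.56),(0,255,0)),((0,0,.56),(0,0,255))):
    pr=proj('top',box(*par)); h=cv2.convexHull(((pr-o+.5)*K).astype(np.float32)).astype(np.int32); cv2.polylines(im,[h],True,c,1)
cv2.imwrite('pics/wing9.png',im)
```

```text
dot top -> [-2.98520444  0.74874332]
97 [-3.252  2.22   0.567] 33.13 101.5
60 [-4.222 -1.043  0.598] 20.87 67.6
45 [2.44  3.219 0.51 ] 16.85 53.8
```

View pics/wing9.png

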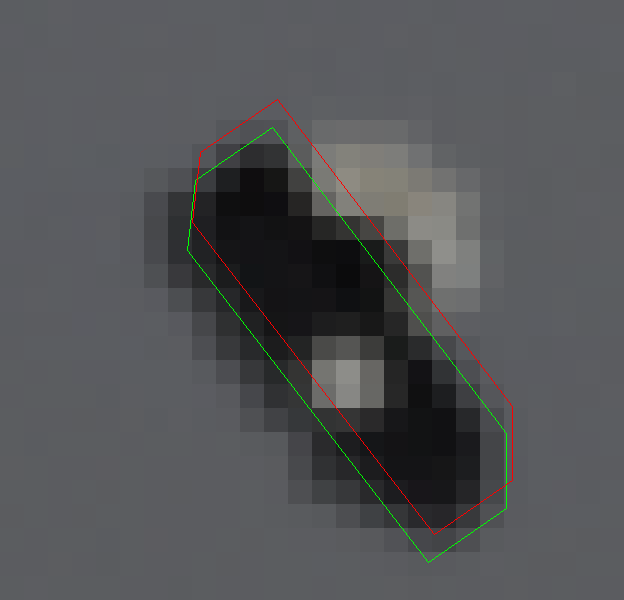

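```bash
cat > wplan.py <<'E'
from fit2 import *
import fk
PK=fk.fit().x
yaw=q.x[2]
Rb=Ro.from_euler('z',yaw); flip=Ro.from_euler('x',np.pi)
Nw=Rb.apply(N)
W=np.array([.5622,.0934,.078])+.002*Nw
def RT(psi): return Rb*Ro.from_euler('y',-.436)*flip*Ro.from_euler('z',psi)
PSI0=-(np.pi/2+.57)
E
python3 - <<'E'
from wplan import *
s=sense(); R0=eul(s['eef_rot']); p0=s['tcp_pos']; qs=s['joint_positions']
for psi in (PSI0,PSI0+1,PSI0+2,PSI0+2.8):
  for off in (.1,.06,0):
    r=fk.ik(W+off*Nw,RT(psi),[.1,.2,2.1,.1,.7,psi+.1],PK); print(round(psi,2),off,r.x.round(2),np.abs(r.fun).max().round(4))
A=W+.09*Nw
print(W,A)
mid=np.array([.45,-.12,.32]); Rm=Ro.from_rotvec((RT(PSI0)*R0.inv()).as_rotvec()*.5)*R0
print((R0.inv()*RT(PSI0)).as_rotvec())
E
```

```text
-2.14 0.1 [ 0.14  0.05  2.32 -0.1   0.34 -1.97] 0.0
-2.14 0.06 [ 0.15  0.15  2.29 -0.15  0.31 -1.92] 0.0369
-2.14 0 [ 0.16  0.3   2.21 -0.26  0.31 -1.8 ] 0.1123
-1.14 0.1 [ 0.14  0.05  2.32 -0.1   0.34 -0.97] 0.0
-1.14 0.06 [ 0.15  0.15  2.29 -0.15  0.31 -0.92] 0.0275
-1.14 0 [ 0.16  0.3   2.21 -0.26  0.31 -0.8 ] 0.0861
-0.14 0.1 [ 0.14  0.05  2.32 -0.1   0.34  0.03] 0.0
-0.14 0.06 [ 0.15  0.15  2.29 -0.15  0.31  0.08] 0.0373
-0.14 0 [ 0.16  0.3   2.21 -0.26  0.31  0.2 ] 0.1086
0.66 0.1 [ 0.14  0.05  2.32 -0.1   0.34  0.83] 0.0
0.66 0.06 [ 0.15  0.15  2.29 -0.15  0.31  0.88] 0.0318
0.66 0 [ 0.16  0.3   2.21 -0.26  0.31  1.  ] 0.1006
[0.56135005 0.09334708 0.0798102 ] [0.52310212 0.09096552 0.1612692 ]
[-0.87029608  0.07728336 -2.19488291]
```

```bash
cat >> wplan.py <<'E'
def RC(rot,eps):
    """tool rot for grip on bar with lean eps toward bar end; rot = clockwise turn so far. tool y along bar, tool x across"""
    a=BAR-rot              # bar angle from U toward Y
    # base frame columns: x=across, y, z=-N ; choose tool y = -b (lean of back toward +b => z has -b component... )
    G=Rb*Ro.from_euler('y',-.436)   # cols U,Y,N
    b=np.array([np.cos(a),np.sin(a),0]); n=np.array([0,0,1.])
    zt=-(n*np.cos(eps)+b*np.sin(eps))
    xt=np.cross(b,n)*SG
    yt=np.cross(zt,xt)
    return G*Ro.from_matrix(np.c_[xt,yt,zt])
BAR=.57; SG=1
def WP(h): return np.array([.5622,.0934,.078])+(h-.031)*Nw
E
python3 - <<'E'
import wplan
from wplan import *
for SG in (1,-1):
  wplan.SG=SG
  for eps in (.3,.4):
    print('SG',SG,'eps',eps); q0=[.1,.2,2.1,.1,.7,-1.5*0]
    for h,rot in ((.1,0),(.037,0),(.037,.4),(.037,.8),(.037,1.2),(.037,1.6),(.037,2.0),(.037,2.2),(.037,2.4),(.037,2.6),(.037,2.8)):
        p_=WP(.037)-RC(rot,eps).apply([0,0,h-.037])
        best=None
        for q6 in ((-2.5,-1.5,-.5,.5,1.5,2.5) if rot==0 and h>.05 else (q0[5],)):
            r=fk.ik(p_,RC(rot,eps),[*q0[:5],q6],PK)
            if best is None or r.cost<best.cost-1e-9: best=r
        q0=best.x
        print(h,rot,best.x.round(2),np.abs(best.fun).max().round(4))
E
```

```text
SG 1 eps 0.3
0.1 0 [ 0.22  0.22  2.14 -0.31  0.65  1.43] 0.0
0.037 0 [ 0.2   0.34  2.14 -0.36  0.54  1.47] 0.0
0.037 0.4 [ 0.15  0.33  2.13 -0.12  0.54  1.6 ] 0.0
0.037 0.8 [0.1  0.33 2.15 0.13 0.52 1.72] 0.0
0.037 1.2 [0.05 0.32 2.18 0.39 0.48 1.82] 0.0
0.037 1.6 [0.02 0.31 2.23 0.7  0.42 1.88] 0.0
0.037 2.0 [0.02 0.3  2.29 1.09 0.36 1.89] 0.0
0.037 2.2 [0.03 0.3  2.32 1.32 0.33 1.86] 0.0
0.037 2.4 [0.04 0.3  2.34 1.58 0.31 1.81] 0.0083
0.037 2.6 [0.06 0.3  2.36 1.87 0.31 1.73] 0.024
0.037 2.8 [0.08 0.3  2.38 2.19 0.31 1.63] 0.0338
SG 1 eps 0.4
0.1 0 [ 0.24  0.26  2.08 -0.33  0.77  1.46] 0.0
0.037 0 [ 0.22  0.36  2.09 -0.37  0.66  1.49] 0.0
0.037 0.4 [ 0.15  0.36  2.09 -0.11  0.66  1.59] 0.0
0.037 0.8 [0.09 0.36 2.11 0.15 0.64 1.69] 0.0
0.037 1.2 [0.03 0.35 2.15 0.43 0.59 1.77] 0.0
0.037 1.6 [-0.01  0.34  2.21  0.76  0.53  1.8 ] 0.0
0.037 2.0 [-0.02  0.32  2.28  1.16  0.47  1.79] 0.0
0.037 2.2 [-0.02  0.32  2.31  1.4   0.44  1.75] 0.0
0.037 2.4 [0.   0.31 2.34 1.65 0.42 1.7 ] 0.0
0.037 2.6 [0.03 0.31 2.37 1.93 0.4  1.64] 0.0
0.037 2.8 [0.06 0.31 2.39 2.22 0.4  1.58] 0.0
SG -1 eps 0.
[... 455 characters left out ...]
.33] 0.0083
0.037 2.6 [ 0.06  0.3   2.36  1.87  0.31 -1.41] 0.024
0.037 2.8 [ 0.08  0.3   2.38  2.19  0.31 -1.51] 0.0338
SG -1 eps 0.4
0.1 0 [ 0.24  0.26  2.08 -0.33  0.77 -1.68] 0.0
0.037 0 [ 0.22  0.36  2.09 -0.37  0.66 -1.65] 0.0
0.037 0.4 [ 0.15  0.36  2.09 -0.11  0.66 -1.55] 0.0
0.037 0.8 [ 0.09  0.36  2.11  0.15  0.64 -1.45] 0.0
0.037 1.2 [ 0.03  0.35  2.15  0.43  0.59 -1.38] 0.0
0.037 1.6 [-0.01  0.34  2.21  0.76  0.53 -1.34] 0.0
0.037 2.0 [-0.02  0.32  2.28  1.16  0.47 -1.36] 0.0
0.037 2.2 [-0.02  0.32  2.31  1.4   0.44 -1.39] 0.0
0.037 2.4 [ 0.    0.31  2.34  1.65  0.42 -1.44] 0.0
0.037 2.6 [ 0.03  0.31  2.37  1.93  0.4  -1.5 ] 0.0
0.037 2.8 [ 0.06  0.31  2.39  2.22  0.4  -1.56] 0.0
```

```bash
cat >> wplan.py <<'E'
SG=-1; EPS=.4; HG=.037
E
python3 - <<'E'
from wplan import *
s=sense(); R0=eul(s['eef_rot']); p0=s['tcp_pos']
R1=RC(0,EPS); A=WP(HG)-R1.apply([0,0,.09])
print(A,WP(HG),np.degrees((R0.inv()*R1).as_rotvec()),R1.as_matrix().round(2).tolist())
m=np.array([.5,-.05,.30])
Rm=R0*Ro.from_rotvec((R0.inv()*R1).as_rotvec()*.65)
rows(p0,R0,[(m,Rm,10),(A,R1,6)],28)
E
```

```text
[0.55022883 0.11160406 0.17103223] [0.55965014 0.09324123 0.0834306 ] [ -36.79274716  -20.07876864 -120.72932663] [[-0.54, 0.83, 0.1], [0.81, 0.55, -0.2], [-0.23, -0.03, -0.97]]
[[5.3, -31.0, 3.9, -2.39, -1.31, -7.85, 28.0], [9.5, -30.1, 2.5, -2.39, -1.31, -7.85, 28.0], [13.6, -28.6, 1.0, -2.39, -1.31, -7.85, 28.0], [17.4, -26.5, -0.5, -2.39, -1.31, -7.85, 28.0], [20.8, -23.8, -2.0, -2.39, -1.31, -7.85, 28.0], [23.8, -20.6, -3.4, -2.39, -1.31, -7.85, 28.0], [26.2, -17.0, -4.8, -2.39, -1.31, -7.85, 28.0], [28.2, -13.1, -6.0, -2.39, -1.31, -7.85, 28.0]]
[[29.5, -8.8, -7.2, -2.39, -1.31, -7.85, 28.0], [30.3, -4.4, -8.1, -2.39, -1.31, -7.85, 28.0], [30.9, 5.6, 16.4, -2.15, -1.17, -7.04, 28.0], [30.4, 8.7, 16.1, -2.15, -1.17, -7.04, 28.0], [29.4, 11.8, 15.8, -2.15, -1.17, -7.04, 28.0], [28.1, 14.8, 15.8, -2.15, -1.17, -7.04, 28.0], [26.5, 17.5, 15.8, -2.15, -1.17, -7.04, 28.0], [24.5, 20.1, 16.0, -2.15, -1.17, -7.04, 28.0]]
```

>>> move_arm(series=[[5,-31,4,-2.4,-1.3,-7.85,28],[9.5,-30,2.5,-2.4,-1.3,-7.85,28],[13.5,-28.5,1,-2.4,-1.3,-7.85,28],[17.5,-26.5,-0.5,-2.4,-1.3,-7.85,28],[21,-24,-2,-2.4,-1.3,-7.85,28],[24,-20.5,-3.5,-2.4,-1.3,-7.85,28],[26,-17,-5,-2.4,-1.3,-7.85,28],[28,-13,-6,-2.4,-1.3,-7.85,28]])

```text
time_s: 22.85
tcp_pos: [0.487, -0.1097, 0.2907]
eef_rot: [-2.99, 0.144, 1.127]
contact_force: [-1.6, -1.3, -0.9]
opening: 0.281
```

>>> move_arm(series=[[29.5,-9,-7,-2.4,-1.3,-7.85,28],[30,-4.5,-8,-2.4,-1.3,-7.85,28],[31,5.5,16.5,-2.15,-1.2,-7.05,28],[30.5,8.5,16,-2.15,-1.2,-7.05,28],[29.5,12,16,-2.15,-1.2,-7.05,28],[28,15,16,-2.15,-1.2,-7.05,28],[26.5,17.5,16,-2.15,-1.2,-7.05,28],[24.5,20,16,-2.15,-1.2,-7.05,28]])

```text
time_s: 23.85
tcp_pos: [0.5497, 0.1135, 0.1683]
eef_rot: [-3.117, 0.233, 2.165]
contact_force: [0.1, 1.1, -0.6]
opening: 0.284
```

```bash
python3 show.py; python3 pic.py 10
python3 - <<'E'
from wplan import *
s=sense(); R0=eul(s['eef_rot']); p0=s['tcp_pos']
R1=RC(0,EPS); A=WP(HG)-R1.apply([0,0,.02])
rows(p0,R0,[(A,R1,8)],28)
E
```

```text
time_s 23.85
joint_positions [ 0.2628  0.2442  2.0751 -0.3224  0.796  -1.6753]
joint_vel [ 0.3876  0.3416 -0.0151 -0.2732 -0.5363 -0.3449]
joint_efforts [ -4.4566 -62.5946 -35.5377   0.0706   1.2368   0.7062]
tcp_pos [0.5497 0.1135 0.1683]
eef_rot [-3.1166  0.233   2.1646]
contact_force [ 0.1488  1.1278 -0.5681]
moment [ 0.1307  0.0607 -0.0287]
opening 0.284
[[-0.5, 0.0, 8.3, -0.0, 0.01, 0.05, 28.0], [-0.5, 0.0, 8.3, -0.0, 0.01, 0.05, 28.0], [-0.5, 0.0, 8.3, -0.0, 0.01, 0.05, 28.0], [-0.5, 0.0, 8.3, -0.0, 0.01, 0.05, 28.0], [-0.5, 0.0, 8.3, -0.0, 0.01, 0.05, 28.0], [-0.5, 0.0, 8.3, -0.0, 0.01, 0.05, 28.0], [-0.5, 0.0, 8.3, -0.0, 0.01, 0.05, 28.0], [-0.5, 0.0, 8.3, -0.0, 0.01, 0.05, 28.0]]
```

View pics/zscene10.png

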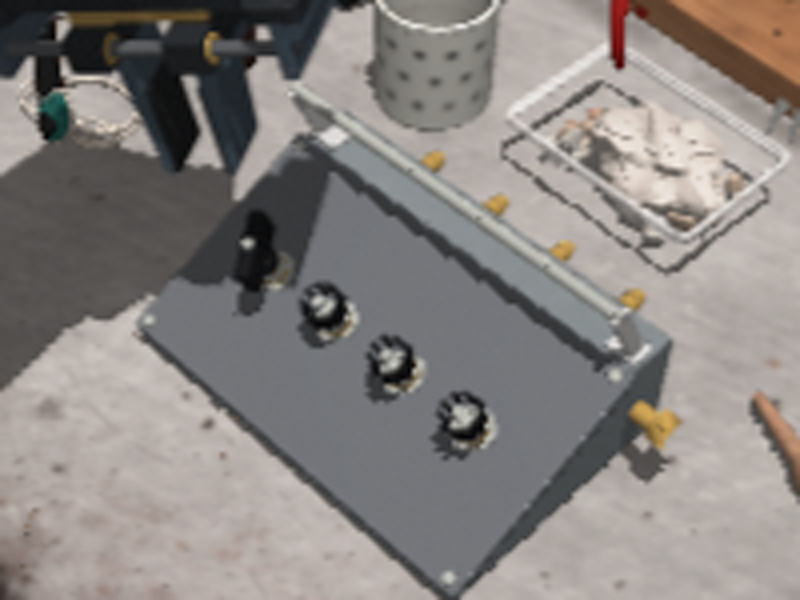

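View pics/top10.png

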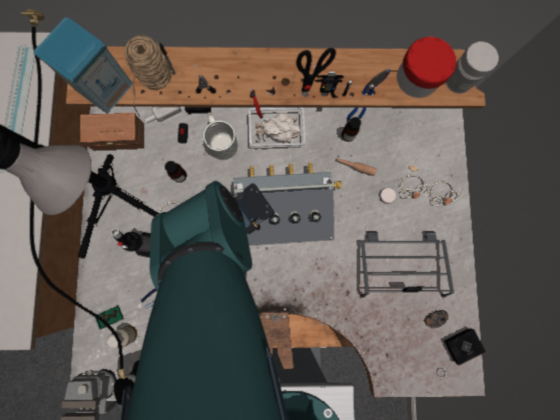

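Run:
```python
from wplan import *
f=pts(q.x); p=q.x
S4=lambda u,v: z((200,150),4,u,v)
O={'LL':(f(-.075,.128,0),(142,337)),'LR':(f(-.075,-.128,0),(452,600)),'k1':(f(0,.026,.032),(325,296)),'k2':(f(0,-.026,.032),(394,352)),'k3':(f(0,-.078,.032),(464,412)),'dot':(f(0,.078,.043),(249,243)),
'dotW':(WP(.043),(249,243))}
for k,(X,o) in O.items(): print(k,proj('scene',X)[0].round(1),np.round(S4(*o),1),(proj('scene',X)[0]-S4(*o)).round(1))
x,r=tri({'scene':S4(249,243),'top':(254,223.4)}); print('dot tri',x.round(4),r.round(2),'expected',WP(.043).round(4))
for nm,a,b in(('k1',(325,296),(323,256)),('k2',(394,352),(457,248)),('k3',(464,412),(591,240))):
    x,r=tri({'scene':S4(*a),'top':T9(*b)}); print(nm,x.round(4),r.round(2),f(0,{'k1':.026,'k2':-.026,'k3':-.078}[nm],.032).round(4))
s=sense(); R=eul(s['eef_rot'])
for sx in (-1,1): 
    for w in(-.016,.016): print('tip',proj('scene',s['tcp_pos']+R.apply([sx*.0129,w,.019]))[0].round(1), (proj('scene',s['tcp_pos']+R.apply([sx*.0129,w,.019]))[0]-[200,150])*4)
```

```text
LL [233.4 229.5] [235.1 233.9] [-1.7 -4.4]
LR [312.9 298.6] [312.6 299.6] [ 0.3 -1.1]
k1 [279.7 224.1] [280.9 223.6] [-1.2  0.5]
k2 [296.6 237.5] [298.1 237.6] [-1.5 -0.1]
k3 [314.6 251.7] [315.6 252.6] [-1.  -0.9]
dot [261.9 209.5] [261.9 210.4] [ 0.  -0.8]
dotW [260.7 210. ] [261.9 210.4] [-1.2 -0.3]
dot tri [0.5585 0.0924 0.0871] [-0.49  0.09  0.28 -0.48] expected [0.5571 0.0931 0.0889]
k1 [0.5708 0.0419 0.0771] [-0.52  0.1   0.31 -0.52] [0.568  0.0408 0.079 ]
k2 [ 0.5744 -0.0103  0.0748] [-0.64  0.13  0.41 -0.66] [ 0.5713 -0.0111  0.079 ]
k3 [ 0.5771 -0.0624  0.0726] [-0.41  0.09  0.28 -0.44] [ 0.5745 -0.063   0.079 ]
tip [255.  193.5] [220.08098153 173.87860702]
tip [259.8 183.4] [239.15533318 133.73028338]
tip [243.9 193.2] [175.47488783 172.96301108]
tip [248.9 183.3] [195.40040372 133.2517381 ]
```

Run:
```python
from wplan import *
a=cv2.imread('pics/scene10.png'); o=(225,150); K=10
im=cv2.resize(a[o[1]:o[1]+60,o[0]:o[0]+75],None,fx=K,fy=K,interpolation=cv2.INTER_CUBIC)
s=sense(); R=eul(s['eef_rot']); print(s['tcp_pos'],s['eef_rot'],s['opening'],s['time_s'])
g=s['opening']*.091/2
def d(X,c):
    u=(proj('scene',X)[0]-o+.5)*K; cv2.circle(im,tuple(int(t) for t in u),3,c,-1)
for sx in(-1,1):
    for w in(-.016,.016):
        d(s['tcp_pos']+R.apply([sx*g,w,.019]),(0,255,255) if w<0 else (0,165,255)); d(s['tcp_pos']+R.apply([sx*(g+.0135),w,.019]),(0,255,0))
for X in box_ if False else []: pass
d(WP(.043),(0,0,255))
cv2.imwrite('pics/tip10.png',im)
```

```text
[0.54852317 0.11395987 0.16670412] [-3.11352613  0.23163746  2.16589226] 0.2799549955778552 23.95
```

View pics/tip10.png

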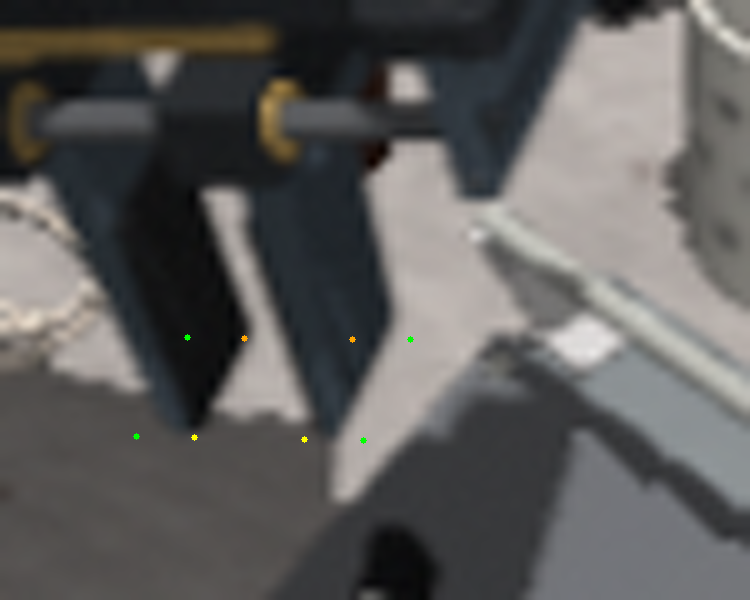

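```bash
cat >> wplan.py <<'E'
WC=np.array([.5605,.0929,.0825])
E
python3 - <<'E'
from wplan import *
s=sense(); R0=eul(s['eef_rot']); p0=s['tcp_pos']
R1=RC(0,EPS)
rows(p0,R0,[(WC-R1.apply([0,0,.03]),R1,5),(WC,R1,5)],28)
E
```

```text
[[-0.8, 0.1, 11.5, -0.0, 0.02, 0.07, 28.0], [-0.9, 0.1, 11.5, -0.0, 0.02, 0.07, 28.0], [-0.9, 0.1, 11.5, -0.0, 0.02, 0.07, 28.0], [-0.9, 0.1, 11.5, -0.0, 0.02, 0.07, 28.0], [-0.9, 0.1, 11.5, -0.0, 0.02, 0.07, 28.0], [-0.0, 0.0, 6.0, -0.0, 0.0, -0.0, 28.0], [-0.0, 0.0, 6.0, -0.0, 0.0, -0.0, 28.0], [-0.0, 0.0, 6.0, -0.0, 0.0, -0.0, 28.0]]
[[-0.0, 0.0, 6.0, -0.0, 0.0, -0.0, 28.0], [-0.0, 0.0, 6.0, -0.0, 0.0, -0.0, 28.0]]
```

>>> move_arm(series=[[-0.9,0.1,11.5,0,0,0.1,28],[-0.9,0.1,11.5,0,0,0.1,28],[-0.9,0.1,11.5,0,0,0.1,28],[-0.9,0.1,11.5,0,0,0.05,28],[-0.9,0.1,11.5,0,0,0,28],[0,0,6,0,0,0,28],[0,0,6,0,0,0,28],[0,0,6,0,0,0,28]])

```text
time_s: 24.95
tcp_pos: [0.5599, 0.0935, 0.095]
eef_rot: [-3.117, 0.232, 2.155]
contact_force: [0.0, -0.5, -0.8]
opening: 0.281
```

```bash
python3 show.py
python3 - <<'E'
from wplan import *
im=grab_frame('scene')[:,:,::-1]; cv2.imwrite('pics/scene11.png',im)
o=(225,160); K=10
im=cv2.resize(im[o[1]:o[1]+60,o[0]:o[0]+78],None,fx=K,fy=K,interpolation=cv2.INTER_CUBIC)
s=sense(); R=eul(s['eef_rot']); g=s['opening']*.091/2
rows(s['tcp_pos'],R,[(WC,RC(0,EPS),3)],28)
def d(X,c):
    u=(proj('scene',X)[0]-o+.5)*K; cv2.circle(im,tuple(int(t) for t in u),3,c,-1)
for sx in(-1,1):
    for w in(-.016,.016):
        d(s['tcp_pos']+R.apply([sx*g,w,.019]),(0,255,255) if w<0 else (0,165,255))
cv2.imwrite('pics/tip11.png',im)
E
```

```text
time_s 24.95
joint_positions [ 0.223   0.3734  2.0806 -0.3725  0.6621 -1.6367]
joint_vel [-0.0203  0.0852  0.0001 -0.0398 -0.0825  0.031 ]
joint_efforts [  0.1812 -64.31   -30.8761  -0.4073   0.2786  -0.0823]
tcp_pos [0.5599 0.0935 0.095 ]
eef_rot [-3.1168  0.232   2.1548]
contact_force [ 0.0388 -0.5491 -0.7732]
moment [0.1952 0.0941 0.0261]
opening 0.2807
[[0.6, 0.3, 3.9, -0.01, 0.03, -0.08, 28.0], [0.6, 0.3, 3.9, -0.01, 0.03, -0.08, 28.0], [0.6, 0.3, 3.9, -0.01, 0.03, -0.08, 28.0]]
```

View pics/tip11.png

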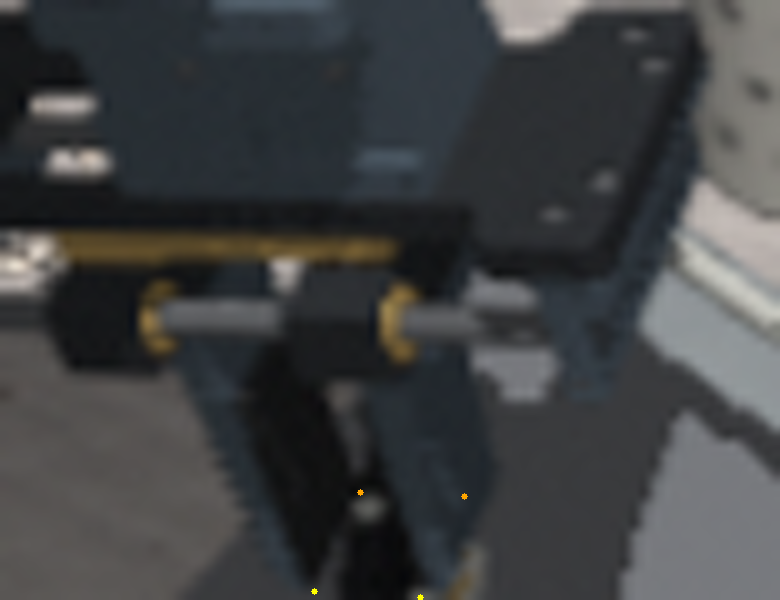

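>>> move_arm(series=[[0.6,0.3,4,0,0,0,28],[0.6,0.3,4,0,0,0,28],[0.6,0.3,4,0,0,0,28],[0,0,0,0,0,0,20],[0,0,0,0,0,0,14],[0,0,0,0,0,0,8],[0,0,0,0,0,0,0],[0,0,0,0,0,0,0]], squeeze=8)

```text
time_s: 26.0
tcp_pos: [0.5609, 0.0929, 0.0832]
eef_rot: [-3.117, 0.232, 2.155]
contact_force: [2.9, -3.2, -0.9]
opening: 0.15
```

```bash
cat > st.py <<'E'
from wplan import *
s=sense(); R=eul(s['eef_rot']); zt=R.apply([0,0,1]); F=s['contact_force']; M=s['moment']
Mt=M-np.cross(.233*zt,F)
print('t',s['time_s'],'tcp',s['tcp_pos'].round(4),'dev',(s['tcp_pos']-WC).round(4),'open',s['opening'].round(3))
print('F',F.round(1),'Ftool',R.inv().apply(F).round(1),'M',M.round(3),'M.N',(M@Nw).round(3),'Mt',Mt.round(3),'Mt.N',(Mt@Nw).round(3),'tau',s['joint_efforts'][3:].round(2))
# bar angle from tool x
G=Rb*Ro.from_euler('y',-.436); xt=G.inv().apply(R.apply([1,0,0])); b=np.cross([0,0,1.],xt)*SG
print('bar angle',np.arctan2(b[1],b[0]).round(4),'rot',(BAR-np.arctan2(b[1],b[0])).round(4),'xt.N',xt[2].round(3),'lean',np.arccos(-zt@Nw).round(3),'q',s['joint_positions'].round(2))
E
python3 st.py
```

```text
Traceback (most recent call last):
  File "st.py", line 4, in <module>
    print('t',s['time_s'],'tcp',s['tcp_pos'].round(4),'dev',(s['tcp_pos']-WC).round(4),'open',s['opening'].round(3))
                                                                                              ^^^^^^^^^^^^^^^^^^
AttributeError: 'float' object has no attribute 'round'
```

```bash
sed -i "s/s\['opening'\].round(3)/round(s['opening'],3)/" st.py; python3 st.py
```

```text
t 26.0 tcp [0.5609 0.0929 0.0832] dev [0.0004 0.     0.0007] open 0.15
F [ 2.9 -3.2 -0.9] Ftool [-3.9  0.7  1.8] M [-0.546 -0.284 -0.007] M.N 0.233 Mt [ 0.139  0.342 -0.064] Mt.N -0.126 tau [ 0.16  0.03 -0.05]
bar angle 0.5666 rot 0.0034 xt.N -0.004 lean 0.402 q [ 0.22  0.4   2.08 -0.38  0.64 -1.63]
```

>>> move_arm(series=[[0,0,0,0,0,0,0],[0,0,0,0,0,0,0],[0,0,0,0,0,0,0],[0,0,0,0,0,0,0],[0,0,0,0,0,0,0],[0,0,0,0,0,0,0],[0,0,0,0,0,0,0],[0,0,0,0,0,0,0]], squeeze=25)

```text
time_s: 27.0
tcp_pos: [0.5609, 0.093, 0.0832]
eef_rot: [-3.117, 0.232, 2.155]
contact_force: [1.9, -5.0, -0.3]
opening: 0.132
```

```bash
python3 st.py
```

```text
t 27.0 tcp [0.5609 0.093  0.0832] dev [0.0004 0.0001 0.0007] open 0.132
F [ 1.9 -5.  -0.3] Ftool [-5.  -1.1  1.5] M [-0.606 -0.305  0.001] M.N 0.267 Mt [0.508 0.122 0.032] Mt.N -0.19 tau [ 0.29  0.08 -0.06]
bar angle 0.5667 rot 0.0033 xt.N -0.004 lean 0.402 q [ 0.22  0.4   2.08 -0.38  0.64 -1.63]
```

Run:
```python
from wplan import *
im=grab_frame('scene')[:,:,::-1]; cv2.imwrite('pics/scene12.png',im)
o=(225,165); K=10
cv2.imwrite('pics/tip12.png',cv2.resize(im[o[1]:o[1]+60,o[0]:o[0]+78],None,fx=K,fy=K,interpolation=cv2.INTER_CUBIC))
print(sense()['opening'])
```

```text
0.1331875930530338
```

View pics/tip12.png

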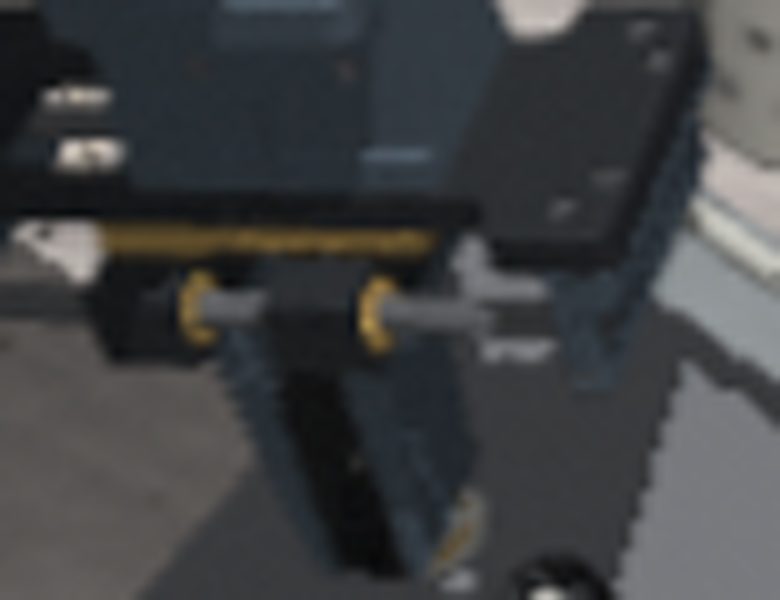

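Run:
```python
from wplan import *
R=eul(sense()['eef_rot']); print((R.inv().apply(Nw)*5).round(2), R.inv().apply(Nw))
```

```text
[-0.01 -1.96 -4.6 ] [-0.00160897 -0.39214868 -0.9201785 ]
```

>>> move_arm(series=[[0,0,0,0,0,0,20],[0,0,0,0,0,0,24],[0,-1,-2.3,0,0,0,24],[0,-1,-2.3,0,0,0,24],[0,0,0,0,0,0,12],[0,0,0,0,0,0,0],[0,0,0,0,0,0,0],[0,0,0,0,0,0,0]], squeeze=12)

```text
time_s: 28.05
tcp_pos: [0.5588, 0.0928, 0.0878]
eef_rot: [-3.117, 0.232, 2.155]
contact_force: [-1.2, -3.1, 6.0]
opening: 0.109
```

```bash
python3 st.py
```

```text
t 28.05 tcp [0.5588 0.0928 0.0878] dev [-0.0017 -0.0001  0.0053] open 0.109
F [-1.2 -3.1  6. ] Ftool [-3.3 -2.9 -5.3] M [-0.517 -0.008 -0.114] M.N 0.117 Mt [ 0.484 -0.133  0.022] Mt.N -0.182 tau [ 0.07 -0.28 -0.08]
bar angle 0.5665 rot 0.0035 xt.N -0.004 lean 0.402 q [ 0.22  0.38  2.08 -0.38  0.65 -1.63]
```

>>> move_arm(series=[[0,0,0,0,0.8,1.8,0],[0,0,0,0,1.6,3.7,0],[0,0,0,0,2,4.6,0],[0,0,0,0,2,4.6,0],[0,0,0,0,2,4.6,0],[0,0,0,0,2,4.6,0],[0,0,0,0,2,4.6,0],[0,0,0,0,2,4.6,0]], squeeze=25)

```text
time_s: 29.05
tcp_pos: [0.559, 0.0924, 0.0879]
eef_rot: [3.106, -0.03, 1.575]
contact_force: [-0.4, -9.2, 6.0]
opening: 0.108
```

```bash
python3 st.py
```

```text
t 29.05 tcp [0.559  0.0924 0.0879] dev [-0.0015 -0.0005  0.0054] open 0.108
F [-0.4 -9.2  6. ] Ftool [-9.  -0.3 -6.3] M [-1.902  0.002 -0.082] M.N 0.734 Mt [ 0.193 -0.052 -0.008] Mt.N -0.088 tau [ 0.6  -0.15 -0.36]
bar angle -0.0658 rot 0.6358 xt.N 0.003 lean 0.402 q [ 0.11  0.38  2.07  0.04  0.65 -1.5 ]
```

```bash
sed -i "s/^# bar/print('T from M.zt',(-(M@zt)\/.92).round(3))\n# bar/" st.py; python3 st.py | grep T
```

```text
T from M.zt -0.014
```

>>> move_arm(series=[[-0.4,0,0,0,2,4.6,0],[-0.4,0,0,0,2,4.6,0],[0,0,0,0,2,4.6,0],[0,0,0,0,2,4.6,0],[0,0,0,0,2,4.6,0],[0,0,0,0,2,4.6,0],[0,0,0,0,0,0,0],[0,0,0,0,0,0,0]])

```text
time_s: 30.05
tcp_pos: [0.559, 0.0917, 0.0878]
eef_rot: [-3.11, -0.244, 1.092]
contact_force: [-2.6, -6.1, 7.3]
opening: 0.112
```

```bash
python3 st.py
```

```text
t 30.05 tcp [0.559  0.0917 0.0878] dev [-0.0015 -0.0012  0.0053] open 0.112
F [-2.6 -6.1  7.3] Ftool [-4.6  0.3 -8.7] M [-1.24   0.158 -0.15 ] M.N 0.387 Mt [-0.256 -0.277 -0.168] Mt.N -0.036 tau [ 1.3   0.33 -0.02]
T from M.zt -0.085
bar angle -0.5888 rot 1.1588 xt.N 0.008 lean 0.404 q [ 0.02  0.37  2.11  0.41  0.61 -1.4 ]
```

>>> move_arm(series=[[-0.3,-0.2,-0.4,0,2,4.6,0],[-0.1,-0.1,-0.2,0,2,4.6,0],[0,0,0,0,2,4.6,0],[0,0,0,0,2,4.6,0],[0,0,0,0,2,4.6,0],[0,0,0,0,2,4.6,0],[0,0,0,0,0,0,0],[0,0,0,0,0,0,0]])

```text
time_s: 31.05
tcp_pos: [0.5585, 0.0912, 0.0878]
eef_rot: [-2.939, -0.399, 0.561]
contact_force: [3.8, -4.2, -3.1]
opening: 0.107
```

```bash
python3 st.py
```

```text
t 31.05 tcp [0.5585 0.0912 0.0878] dev [-0.002  -0.0017  0.0053] open 0.107
F [ 3.8 -4.2 -3.1] Ftool [-0.3  6.1  2. ] M [-1.53  -0.242 -0.452] M.N 0.247 Mt [-0.375  0.408  0.092] Mt.N 0.232 tau [1.13 2.03 0.04]
T from M.zt 0.013
bar angle -1.1145 rot 1.6845 xt.N 0.011 lean 0.407 q [-0.05  0.36  2.18  0.83  0.55 -1.36]
```

>>> move_arm(series=[[0,0.2,0,0,0.8,1.85,0],[0,0.2,0,0,0.8,1.85,0],[0,0,0,0,0.8,1.85,0],[0,0,0,0,0.8,1.85,0],[0,0,0,0,0.8,1.85,0],[0,0,0,0,0.8,1.85,0],[0,0,0,0,0,0,0],[0,0,0,0,0,0,0]])

```text
time_s: 32.05
tcp_pos: [0.5584, 0.0911, 0.0877]
eef_rot: [-2.845, -0.432, 0.332]
contact_force: [2.3, -4.8, -5.6]
opening: 0.11
```

```bash
python3 st.py
```

```text
t 32.05 tcp [0.5584 0.0911 0.0877] dev [-0.0021 -0.0018  0.0052] open 0.11
F [ 2.3 -4.8 -5.6] Ftool [-1.8  6.6  3.6] M [-1.605 -0.017 -0.562] M.N 0.174 Mt [-0.099  0.082 -0.024] Mt.N 0.018 tau [1.16 2.41 0.05]
T from M.zt -0.028
bar angle -1.3262 rot 1.8962 xt.N 0.01 lean 0.41 q [-0.07  0.36  2.21  1.02  0.52 -1.36]
```

>>> move_arm(series=[[0,0.3,0.3,0,0.8,1.85,0],[-0.1,0.2,0.1,0,0.8,1.85,0],[0,0,0,0,0.8,1.85,0],[0,0,0,0,0.8,1.85,0],[0,0,0,0,0.8,1.85,0],[0,0,0,0,0,0,0],[0,0,0,0,0,0,0],[0,0,0,0,0,0,0]])

```text
time_s: 33.05
tcp_pos: [0.5583, 0.091, 0.0875]
eef_rot: [-2.762, -0.445, 0.138]
contact_force: [-3.3, -6.0, 4.4]
opening: 0.107
```

```bash
python3 st.py
```

```text
t 33.05 tcp [0.5583 0.091  0.0875] dev [-0.0022 -0.0019  0.005 ] open 0.107
F [-3.3 -6.   4.4] Ftool [-1.8  3.  -7.4] M [-1.195  0.549  0.045] M.N 0.535 Mt [-0.451  0.253  0.203] Mt.N 0.368 tau [1.3  1.64 0.22]
T from M.zt 0.237
bar angle -1.5021 rot 2.0721 xt.N 0.01 lean 0.412 q [-0.08  0.36  2.24  1.2   0.5  -1.38]
```

```bash
cat > avg.py <<'E'
from wplan import *
L=[]
for i in range(6):
    grab_frame('top'); s=sense(); R=eul(s['eef_rot']); zt=R.apply([0,0,1]); F=s['contact_force']; M=s['moment']
    L.append([-(M@zt)/.92, (M-np.cross(.23*zt,F))@Nw, s['joint_efforts'][5], *F])
L=np.array(L); print('T_zt, Mt.N, tau6, F',L.mean(0).round(3),'sd',L.std(0).round(3)); 
import subprocess; print(subprocess.run(['python3','st.py'],capture_output=True,text=True).stdout)
E
python3 avg.py
```

```text
T_zt, Mt.N, tau6, F [ 0.21   0.369  0.22  -3.027 -5.578  4.808] sd [0.02  0.046 0.    0.424 0.797 0.43 ]
t 33.35 tcp [0.5583 0.091  0.0875] dev [-0.0022 -0.0019  0.005 ] open 0.11
F [-2.7 -5.5  4.2] Ftool [-1.3  2.8 -6.7] M [-1.18   0.505 -0.028] M.N 0.462 Mt [-0.507  0.32   0.155] Mt.N 0.347 tau [1.3  1.65 0.22]
T from M.zt 0.184
bar angle -1.5021 rot 2.0721 xt.N 0.01 lean 0.412 q [-0.08  0.36  2.24  1.2   0.5  -1.38]
```

>>> move_arm(series=[[0,0,0,0,0.4,0.92,0],[0,0,0,0,0.4,0.92,0],[0,0,0,0,0.4,0.92,0],[0,0,0,0,0,0,0],[0,0,0,0,0,0,0],[0,0,0,0,0,0,0],[0,0,0,0,0,0,0],[0,0,0,0,0,0,0]])

```text
time_s: 34.35
tcp_pos: [0.5582, 0.091, 0.0874]
eef_rot: [-2.737, -0.446, 0.08]
contact_force: [-3.3, -4.6, 4.9]
opening: 0.108
```

```bash
python3 avg.py
```

```text
T_zt, Mt.N, tau6, F [ 0.307  0.443  0.314 -3.532 -5.673  4.844] sd [0.017 0.034 0.    0.521 0.295 0.32 ]
t 34.65 tcp [0.5582 0.091  0.0875] dev [-0.0023 -0.0019  0.005 ] open 0.108
F [-4.2 -5.5  5.1] Ftool [-2.   2.1 -8.1] M [-1.174  0.561  0.093] M.N 0.568 Mt [-0.619  0.182  0.142] Mt.N 0.387 tau [1.38 1.73 0.31]
T from M.zt 0.288
bar angle -1.5544 rot 2.1244 xt.N 0.01 lean 0.412 q [-0.08  0.36  2.25  1.26  0.5  -1.39]
```

>>> move_arm(series=[[0,0,0,0,0.4,0.92,0],[0,0,0,0,0.4,0.92,0],[0,0,0,0,0.1,0.23,0],[0,0,0,0,0,0,0],[0,0,0,0,0,0,0],[0,0,0,0,0,0,0],[0,0,0,0,0,0,0],[0,0,0,0,0,0,0]])

```text
time_s: 35.65
tcp_pos: [0.5582, 0.091, 0.0874]
eef_rot: [-2.718, -0.445, 0.037]
contact_force: [-3.8, -5.2, 3.5]
opening: 0.111
```

```bash
python3 avg.py
```

```text
T_zt, Mt.N, tau6, F [ 0.368  0.497  0.385 -3.6   -5.443  4.507] sd [0.023 0.048 0.    0.633 0.541 0.624]
t 35.95 tcp [0.5582 0.091  0.0874] dev [-0.0023 -0.0019  0.0049] open 0.107
F [-3.5 -5.4  4.2] Ftool [-1.6  2.6 -7.1] M [-1.202  0.585  0.145] M.N 0.626 Mt [-0.575  0.278  0.273] Mt.N 0.485 tau [1.44 1.78 0.39]
T from M.zt 0.352
bar angle -1.5937 rot 2.1637 xt.N 0.01 lean 0.412 q [-0.08  0.36  2.25  1.3   0.49 -1.39]
```

>>> move_arm(series=[[0,0,0,0,0,0,14],[0,0,0,0,0,0,18],[0,0,0,0,0,0,24],[0,0,0,0,0,0,24],[0,0,-5,0,0,0,24],[0,0,-10,0,0,0,24],[0,0,-15,0,0,0,24],[0,0,-20,0,0,0,24]])

```text
time_s: 36.95
tcp_pos: [0.5392, 0.0695, 0.1293]
eef_rot: [-2.718, -0.445, 0.038]
contact_force: [-0.1, 0.8, -0.5]
opening: 0.238
```

>>> move_arm(series=[[0,0,-25,0,0,0,24],[0,0,-30,0,0,0,24],[0,0,-30,0,0,0,24],[0,0,-30,0,0,0,24],[0,0,-30,0,0,0,24],[0,0,-20,0,0,0,24],[0,0,-10,0,0,0,24],[0,0,0,0,0,0,24]])

```text
time_s: 37.95
tcp_pos: [0.4737, -0.0048, 0.273]
eef_rot: [-2.719, -0.446, 0.037]
contact_force: [0.4, 1.4, 0.2]
opening: 0.24
```

```bash
python3 st.py; python3 avg.py | head -1
python3 - <<'E'
from h import *
for n in C: cv2.imwrite(f'pics/{n}20.png',grab_frame(n)[:,:,::-1])
E
```

```text
t 37.95 tcp [ 0.4737 -0.0048  0.273 ] dev [-0.0868 -0.0977  0.1905] open 0.24
F [0.4 1.4 0.2] Ftool [ 0.4 -1.3  0.6] M [-0.365  0.302  0.032] M.N 0.176 Mt [-0.65   0.384 -0.056] Mt.N 0.215 tau [1.23 0.53 0.17]
T from M.zt 0.039
bar angle -1.5933 rot 2.1633 xt.N 0.01 lean 0.411 q [-0.34 -0.13  2.32  0.77  0.86 -0.97]
T_zt, Mt.N, tau6, F [ 0.007  0.125  0.059 -0.102  0.002 -0.115] sd [0.048 0.044 0.018 0.423 0.465 0.42 ]
```

View pics/scene20.png

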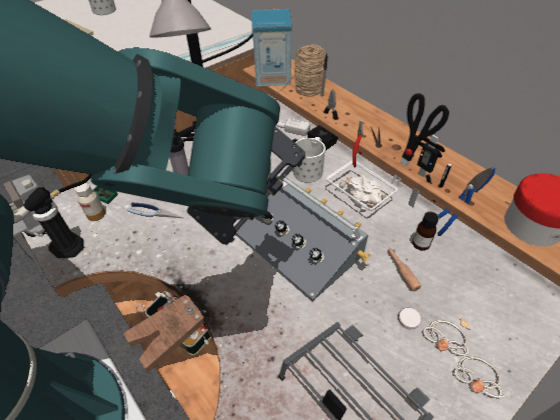

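View pics/top20.png

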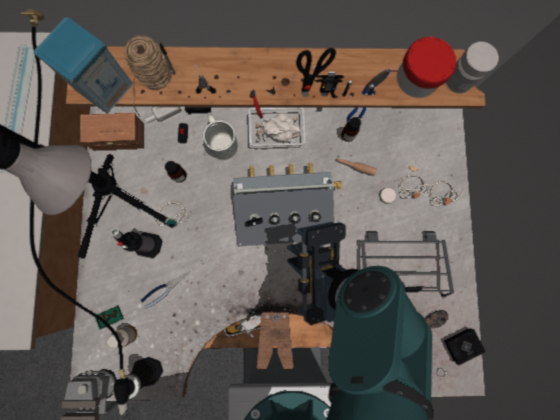

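Run:
```python
import cv2,numpy as np
a=cv2.imread('pics/top9.png'); b=cv2.imread('pics/top20.png')
r=[i[180:255,225:345] for i in(a,b)]
im=np.vstack([cv2.resize(i,None,fx=4,fy=4,interpolation=cv2.INTER_CUBIC) for i in r]); cv2.imwrite('pics/cmp.png',im)
```

```text
(no output)
```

View pics/cmp.png

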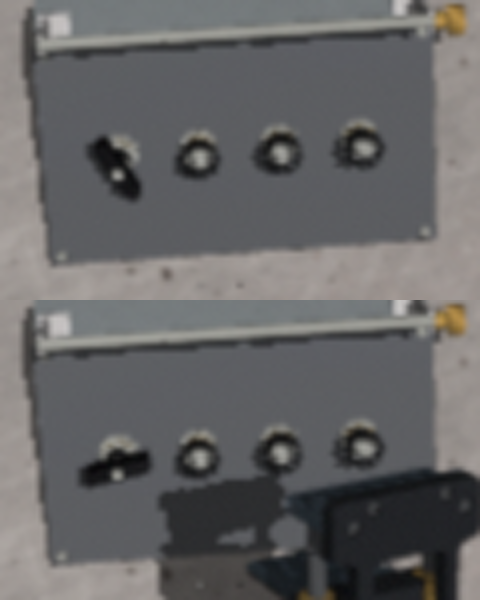

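Run:
```python
from workcell import *
print(sense()['time_s'], sense()['contact_force']); print(finish_job())
```

```text
38.35 [-0.04097629 -1.01970702  0.11319104]
the job is handed in; nothing more can be done
None
```

The guard is off and lying feet down on clear bench, and the winged valve is shut finger-tight. I handed the job in at 38.35 s of the 64 s allowed; no verdict was reported.

**Guard:**
- I gripped it by the black tab and swung it up about the rail by 0.68 rad, which is about 14° past level. The lips were still on the rail at that point.
- I then drew the lips off and set it down near x 0.40, y -0.30. About 18 N pressed on it briefly at touchdown, and I opened the fingers with it already resting on the bench. The final pictures show it lying flat and clear of everything.

**Valve:**
- My first grip closed to about 12–14 mm instead of 10 mm, most likely because the fingertips had caught the fixed fitting below the handle. I opened, raised the grip 5 mm and gripped again, and it then closed to 10 mm. Contact there stayed around 5 N.
- I turned the handle clockwise 2.16 rad, feeling the stop at about 2 rad. Past the stop the torque rose by roughly 2 N m per rad, as described for the seat.
- The final torque was about 0.36 N m, inside the 0.25–0.6 range. Three estimates gave 0.35–0.37 once I subtracted the readings taken after letting go.

**Last checks:**
- The wrist force was about zero with the tool clear of everything, and the before and after pictures show the round knobs, rail and bank unmoved.
- After letting go, the handle appears to have sprung back by about 0.15–0.2 rad, judged by eye from one picture. That matches the seat relaxing (0.36 / 2 = 0.18 rad). I did not read the needle position itself.

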